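Turn a sample bottle over and clamp it on the vibrating table

ROBOT

A 7-joint arm with a two-finger parallel gripper is mounted at the origin on the work surface. World frame = base frame: x ahead of the robot, y to its left, z up, the work surface at z = 0. Lengths are in m, angles in rad, forces in N, time in s.
With the tool pointing down it reaches from about 0.4 to 0.85 m from the base axis. Payload 10.4 kg.
Tool frame: the origin (TCP) lies between the finger pads; the fingertips stand 25 mm ahead of it and the grasp point (between the pads) lies 6 mm ahead of it; z points along the fingers, y is the line along which they close (so a half turn about z gives the same grasp; the last joint's range is limited). The gripper opens to 87 mm and grips with 3 to 60 N. Pads are 19 mm wide; open, the fingers measure 117 mm over their backs; the gripper's body (75 mm by 190 mm) begins 51 mm behind the grasp point.
Start: joints at [1.264, 0.332, -0.065, 1.46, 0.022, 1.35, -0.088], TCP at [0.175, -0.6, 0.248] pointing down, gripper open.
Joint ranges: [-2.6, 2.6], [-0.5, 2.12], [-1.47, 1.34], [0.16, 2.42], [-1.27, 4.41], [0.06, 2.06], [-2.6, 2.6]. Speed limits (rad/s): [2.22, 2.22, 2.79, 2.79, 3.14, 3.14, 3.14].

INTERFACE

Orientations are given as a 3x3 rotation matrix whose columns are the frame's x, y, z axes.
In Python, from rig import read_state, get_image, camera_model, hand_in, search_frame gives the robot as it stands. The module is installed in compiled form; this text tells all that it offers.
- The arm moves only by the tool step_arm, never from a script. Its argument "plan" is a list of rows, each an object of numbers: "jaw": the opening, from 0 (shut) to 1 (fully open); "tx", "ty", "tz": the shift along the tool's x, y, z in units of 0.2 m (1.0 is 0.2 m); "wx", "wy", "wz": the turn, a rotation vector about the tool's x, y, z in units of 180 degrees (1.0 is 180 degrees). A call has 1 to 20 rows; each row shifts and turns the commanded pose from where the row before left it, along the tool's axes as they then stand; what a row does not reach is not made up. A row lasts 1/10 s, in which the tool goes at most 50 mm and 8.59 degrees, less where a joint would pass 70% of its speed; a pose out of reach is approached as far as the arm can. A call with a number of a shift or a turn outside -1 to 1 is refused whole. A call with a gripper value outside its range is refused whole. The fingers move at their own pace and stop on an object; "squeeze" is the grip in N (left out, the last holds). Time passes only in rows, so rows that do not move let the fingers close. It gives the time, the measured TCP pose, the force, the opening and the grip force at its end, in the units of the state.
- read_state(): the state, without advancing time (a new reading comes with each control period).
- get_image(name): name is "side" or "top" or "wrist"; returns (picture, depth): 384x512x3 uint8, red, green, blue; 384x512 float32, m along the optical axis (not along the pixel's ray), 0 where there is no reading.
- camera_model(name): a dict with "mtx" (3x3 intrinsics, pixels), "k1" (the pictures are not rectified: a ray, as slopes to the right and down, at radius r is drawn at 1 + k1 r^2 times it, then the intrinsics apply), "extrinsics" (4x4, takes a point from world to camera coordinates). Camera axes: x right, y down, z forward; pixel columns grow to the right and rows downward; lengths in m; the calibration is good to about 2 mm. A picture is of the moment at which its call begins: read the wrist's pose just before it. camera_model takes no time and is no camera call; for the wrist camera it gives the pose at the moment of the call.
- hand_in(): hands the job in; it is judged then, once.
Trained networks look in the newest picture that a camera, given by its name, has taken for a name from the list of things; names that differ only in an ending like _2 or _b are one class to them, and where a whole thing is asked for, a point or a joint stands for the part that bears it (a point fixed in the world has none). Each returns a list of dicts, best first, with "confidence" (0 to 1); they miss things now and then, are a little off and sometimes report something else, mostly with a low value. They report only what shows in the picture. A call takes as long as a camera call. They do not tell look-alikes from the thing itself.
- search_frame(camera, name): "bbox" ([left, top, right, bottom] in pixels, round what is visible of it).
The state is a dict: "time": time; "qpos": joint angles; "qd": joint speeds; "joint_efforts": joint torques, N m; "eef_pos": TCP position; "orientation": TCP orientation; "contact_force": force on the tool from outside, world axes, zero at the start; "wrist_torque": the same for the moment, N m; "gripper_width": opening from 0.0 (shut) to 1.0 (fully open); "grip_force": force on a finger pad.
Only numpy, scipy, OpenCV 4.12 (cv2) and the standard library are available. Lean on these libraries where they do the work, as an engineer would, in place of code of your own. Each camera call takes 0.05 s, during which the arm holds its last target. There are 200 camera calls.

TASK

Pick up the wide bottle (not the squat jar, or the slim bottle), turn it over in the air until its cap points at least 30 degrees below level, and keep it so for a good second to loosen the settled cement; then stand it upright, without dropping it, in the middle of the vibrating table's round plate. Then swing the hold-down arm over it fully home against its stop, and last set the air valve half open (handle at 45 degrees). Leave the squat jar, the slim bottle, the steel cup, the concrete cylinder and the spatula where they are.

Things in the scene. Friction and masses are not known exactly. Their poses are not given: they have to be found in the camera images.
- jar: The wide bottle: closed, round, white plastic, paper label; body 60 mm wide up to 94 mm above its base, short shoulder, 52 mm wide screw cap from 100 to 120 mm. 120 mm tall, 0.25 to 0.46 kg. Origin: centre of its base; z runs up to the cap. Starts upright, in any of three places. A hold that allows turning it over: across the body 75 mm up, fingers leaning about 50 degrees from vertical.
- squat: Bystander: low closed white jar, 66 mm wide, 75 mm tall; origin at the centre of its base. Stays where it is.
- slim: Bystander: narrow closed white bottle, 42 mm wide, 150 mm tall; origin at the centre of its base. Stays where it is.
- cup: Bystander: open steel cup, 90 mm wide, 100 mm tall; origin at the centre of its base. Stays where it is.
- core: Bystander: plain grey concrete test cylinder, 80 mm wide, 120 mm tall; origin at the centre of its base. Stays where it is.
- spatula: Bystander: spatula, 210 mm long, lying flat along its x; origin at its middle. Stays where it is.
- plate (a point): Centre of the top face of the vibrating table's round steel plate, 110 mm in diameter, 50 mm above the bench. z up; x is the machine's own x axis, from the robot's side towards the far side. The blue base of the machine is 200 x 360 mm and 30 mm high; the valve stem stands 190 mm along the machine's +y and 50 mm along its +x from the plate's centre.
- pivot (a point): On the vertical pivot of the hold-down arm, at the arm's mid-height, 80 mm beyond the plate's centre along the machine's x. The pivot post is 24 mm thick (28 mm at the top).
- pin (a point): Middle of the upright round black grip pin (18 mm thick, 52 mm long) at the end of the arm, 80 mm from the pivot. It stands on the flat steel arm, 22 mm wide, whose top is at 188 mm above the bench (pin from 188 to 240, this point at 215); the arm's end disc, 40 mm wide, passes 8 mm above the cap of the bottle on the plate.
- hold_arm (a joint): Angle of the hold-down arm (rad): 0 = home against its stop, the pin above the plate's centre; grows anticlockwise seen from above, as the arm swings out towards the machine's -y side; limit 2.0. It starts parked at 1.4 to 1.85 and stays where it is left.
- valve_axis (a point): On the vertical stem of the air ball valve, at the height of its handle (93 mm above the bench).
- valve_grip (a point): Point on the valve's handle 60 mm from the stem, at mid-height. The handle is a level steel bar 16 mm wide, 16 mm tall (85 to 101 mm above the bench), reaching 87 mm from the stem, with free space below its outer part down to the base at 30 mm.
- valve (a joint): Angle of the valve handle (rad): 0 = closed, handle across the pipe pointing along the machine's -x towards the robot; grows clockwise seen from above; 1.571 = fully open, handle along the pipe (machine's +y). Half open = 0.785. Starts at 0 to 0.35, stays where it is left.
There are look-alikes about, which are no part of the job. Leave any purple or red look-alike of the jar alone.

How it is judged:
By the outcome, as a careful person would: the job done as asked, in the order asked, and still so for the second after the job is handed in, with the robot touching nothing.
It also fails if it takes over 72 s, if anything falls off the work surface, if the arm or the gripper's body presses on something with over 40 N, if the wrist force passes 120 N, or if a joint passes its speed limit or range.

## Working session

There is one attempt and no reset: what is moved stays moved. The work goes in short steps, Python scripts to look and compute and a tool call to move; the robot and the scene stay as the last step left them, time stands still between calls to the robot, and variables do not carry over. Pictures are saved under pics/ and viewed, at most 10 in all, crops included, and the job is handed in when it is done.

Besides the shell and the picture viewer there is one more tool, called as a command line: name --argument value ..., lists and objects as JSON in quotes. step_arm: Moves the arm, as the interface text tells. Shifts and turns lie within -1 to 1; 1 stands for 0.2 m of shift or 180 degrees of turn. Its arguments: {"type":"object","properties":{"plan":{"type":"array","items":{"type":"object","properties":{"jaw":{"type":"number"},"tx":{"type":"number"},"ty":{"type":"number"},"tz":{"type":"number"},"wx":{"type":"number"},"wy":{"type":"number"},"wz":{"type":"number"}}}},"squeeze":{"type":"number"}},"required":["plan"]}

```bash
mkdir -p pics; cat > h.py <<'E'
import numpy as np, cv2
from rig import *
def pt(cam,u,v,d,M=None):
    M=M or camera_model(cam); K=np.array(M["mtx"]);E=np.array(M["extrinsics"])
    p=cv2.undistortPoints(np.array([[[u,v]]],float),K,np.array([M["k1"],0,0,0.]))[0,0]
    c=np.array([p[0]*d,p[1]*d,d]); return E[:3,:3].T@(c-E[:3,3])
def cloud(cam,dep,M=None):
    M=M or camera_model(cam);K=np.array(M["mtx"]);E=np.array(M["extrinsics"])
    v,u=np.mgrid[0:384,0:512]
    p=cv2.undistortPoints(np.stack([u,v],-1).reshape(-1,1,2).astype(float),K,np.array([M["k1"],0,0,0.]))[:,0]
    d=dep.reshape(-1,1); c=np.hstack([p*d,d]); w=(c-E[:3,3])@E[:3,:3]
    return w.reshape(384,512,3)
def proj(cam,P,M=None):
    M=M or camera_model(cam);K=np.array(M["mtx"]);E=np.array(M["extrinsics"])
    return cv2.projectPoints(np.atleast_2d(P).astype(float),cv2.Rodrigues(E[:3,:3])[0],E[:3,3],K,np.array([M["k1"],0,0,0.]))[0][:,0]
E
cat > a.py <<'E'
from h import *
s=read_state();print(s["time"],s["eef_pos"],np.round(s["orientation"],3).tolist(),s["gripper_width"])
ims=[]
for c in ["side","top"]:
    im,d=get_image(c);np.savez("pics/%s0.npz"%c,im=im,d=d);im=im[:,:,::-1].copy()
    W=cloud(c,d)
    for n in ["jar","squat","slim","cup","core","spatula","pin","plate","pivot","valve_grip","hold_arm","valve"]:
        try:r=search_frame(c,n)
        except Exception as e: print(n,e);continue
        for q in r[:4]:
            b=np.array(q["bbox"]);u,v=(b[:2]+b[2:])/2
            print(c,n,round(q["confidence"],2),np.round(b).tolist(),np.round(W[int(v),int(u)],3))
            if q["confidence"]>.3:
                b=b.astype(int);cv2.rectangle(im,b[:2].tolist(),b[2:].tolist(),(0,255,0),1);cv2.putText(im,n,(int(b[0]),int(b[1])),0,.35,(0,0,255),1)
    cv2.imwrite("pics/%s0.png"%c,cv2.resize(im,(768,576)))
E
python3 a.py
```

```text
0.0 [ 0.17489572 -0.59965071  0.24675935] [[0.96, 0.28, -0.0], [0.28, -0.96, 0.001], [-0.0, -0.001, -1.0]] 1.0012743230948224
side jar 0.82 [202.0, 187.0, 225.0, 235.0] [0.729 0.149 0.098]
side jar 0.74 [219.0, 258.0, 241.0, 303.0] [0.613 0.351 0.1  ]
side jar 0.67 [319.0, 248.0, 351.0, 292.0] [0.375 0.243 0.091]
side jar 0.63 [225.0, 223.0, 247.0, 264.0] [0.636 0.237 0.096]
side squat 0.9 [288.0, 215.0, 308.0, 244.0] [0.495 0.111 0.059]
side slim 0.92 [288.0, 290.0, 305.0, 331.0] [0.44  0.382 0.096]
side cup 0.65 [232.0, 160.0, 260.0, 204.0] [0.679 0.004 0.09 ]
side core 0.63 [193.0, 309.0, 236.0, 367.0] [0.591 0.511 0.121]
side spatula 0.72 [257.0, 237.0, 304.0, 300.0] [ 0.518  0.211 -0.001]
side pin 0.5 [304.0, 78.0, 318.0, 117.0] [ 0.568 -0.346  0.189]
side plate 0.73 [262.0, 82.0, 355.0, 222.0] [ 0.543 -0.26   0.032]
side pivot 0.86 [264.0, 83.0, 355.0, 221.0] [ 0.539 -0.259  0.029]
side valve_grip 0.65 [288.0, 168.0, 326.0, 184.0] [ 0.513 -0.063  0.103]
side valve_grip 0.48 [231.0, 160.0, 259.0, 202.0] [0.682 0.007 0.099]
side hold_arm 0.54 [304.0, 81.0, 318.0, 116.0] [ 0.564 -
[... 746 characters left out ...]
46.0, 259.0] [ 0.516  0.216 -0.   ]
top spatula 0.91 [187.0, 206.0, 245.0, 259.0] [0.518 0.221 0.01 ]
top pin 0.69 [390.0, 209.0, 443.0, 224.0] [ 0.562 -0.32   0.187]
top pin 0.17 [310.0, 217.0, 323.0, 251.0] [ 0.517 -0.075  0.1  ]
top plate 0.67 [311.0, 218.0, 326.0, 253.0] [ 0.511 -0.08   0.101]
top plate 0.59 [282.0, 199.0, 442.0, 268.0] [ 0.519 -0.223  0.028]
top plate 0.4 [190.0, 210.0, 246.0, 258.0] [0.515 0.212 0.003]
top pivot 0.77 [280.0, 196.0, 440.0, 275.0] [ 0.513 -0.217  0.029]
top valve_grip 0.79 [311.0, 219.0, 324.0, 251.0] [ 0.514 -0.077  0.102]
top hold_arm 0.2 [248.0, 230.0, 272.0, 252.0] [0.493 0.083 0.074]
top valve 0.47 [311.0, 216.0, 325.0, 252.0] [ 0.517 -0.078  0.098]
```

View pics/top0.png

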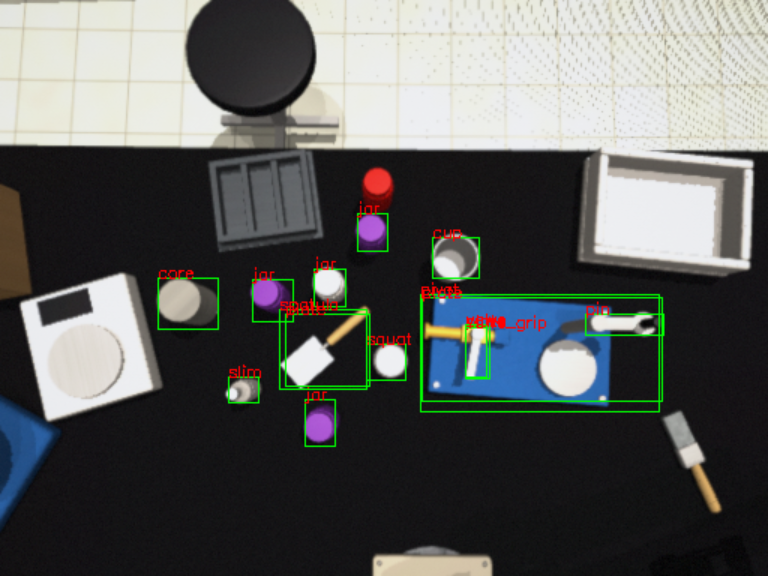

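View pics/side0.png

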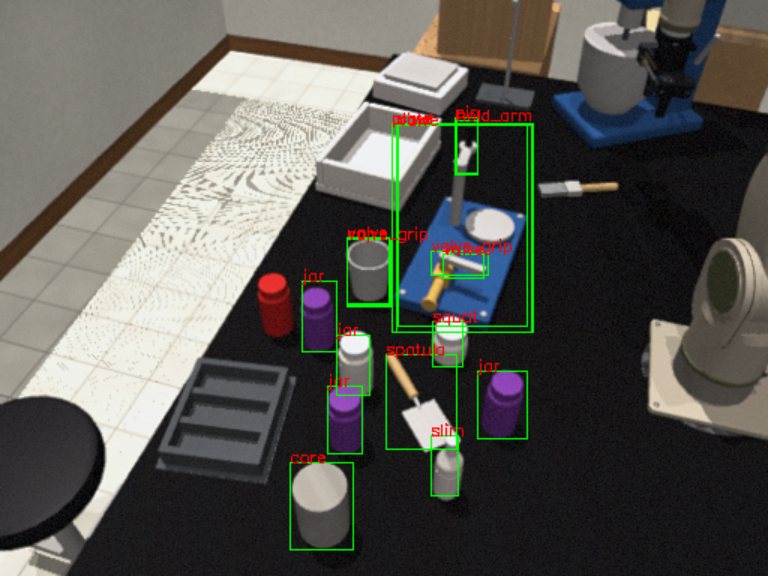

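The top and side views show the white wide bottle at top px (219,191), or about (0.63,0.20). Purple look-alikes stand near it, the spatula lies in front, and the machine is at the right with its arm parked outwards. Next I'll fit the geometry from the depth clouds.

```bash
cat > b.py <<'E'
from h import *
for c in ["top","side"]:
    z=np.load("pics/%s0.npz"%c);im=z["im"];W=cloud(c,z["d"]);ok=z["d"]>0
    hs=cv2.cvtColor(im,cv2.COLOR_RGB2HSV).astype(int)
    def box(x0,x1,y0,y1,z0,z1,m=True):
        k=ok&(W[...,0]>x0)&(W[...,0]<x1)&(W[...,1]>y0)&(W[...,1]<y1)&(W[...,2]>z0)&(W[...,2]<z1)&m;return W[k]
    def rep(n,P):
        if len(P)<4: print(c,n,len(P));return
        r=cv2.minAreaRect(P[:,:2].astype(np.float32)*1000)
        print(c,n,len(P),"med",np.round(np.median(P,0),4),"rect",np.round(r[0],1),np.round(r[1],1),round(r[2],1))
    white=hs[...,1]<60; 
    rep("cap",box(.57,.7,.14,.26,.115,.13,white))
    rep("jarbody",box(.57,.7,.14,.26,.03,.09,white))
    rep("squat",box(.45,.55,.04,.14,.07,.08))
    rep("purple1",box(.55,.66,.25,.36,.113,.13)); rep("purple2",box(.69,.79,.07,.17,.113,.13))
    rep("plate",box(.4,.65,-.4,-.1,.043,.056,hs[...,1]<60))
    rep("arm",box(.4,.7,-.45,-.1,.175,.196)); rep("above",box(.4,.7,-.45,-.1,.2,.26))
    rep("post",box(.4,.7,-.45,-.1,.08,.17))
    rep("valve",box(.4,.65,-.15,0.05,.09,.106,white))
    rep("valvehi",box(.4,.65,-.15,0.05,.106,.2))
    blue=(abs(hs[...,0]-107)<12)&(hs[...,1]>120)
    rep("base",box(.35,.75,-.5,.1,.024,.037,blue))
    P=box(.4,.65,-.15,0.05,.09,.106,white)
    if c=="top":
        P=box(.4,.7,-.45,-.1,.175,.196);
        for q in (0,1): i=np.argsort(P[:,1]);
        for a in np.array_split(P[i],10): print(np.round(a.mean(0),4),round(np.ptp(a[:,0]),3))
        P=box(.4,.65,-.15,0.05,.09,.106,white);i=np.argsort(P[:,0])
        for a in np.array_split(P[i],8): print(np.round(a.mean(0),4),round(np.ptp(a[:,1]),3))
E
python3 b.py
```

```text
top cap 260 med [0.6407 0.2059 0.1201] rect [641.8 205.1] [49.2 48.1] 1.6
top jarbody 48 med [0.6179 0.1881 0.0659] rect [624.7 194.6] [19.8 55.9] 32.2
top squat 313 med [0.4953 0.0836 0.0752] rect [494.1  84.9] [54.6 55.2] 0.3
top purple1 264 med [0.62   0.3213 0.1199] rect [621.  321.8] [48.6 50. ] 0.9
top purple2 258 med [0.7445 0.1231 0.12  ] rect [744.1 124.3] [48.7 49.4] 89.5
top plate 1135 med [ 0.4838 -0.2655  0.0501] rect [ 521.3 -234.9] [206.7 116.9] 43.6
top arm 333 med [ 0.5618 -0.3237  0.1883] rect [ 562.1 -313.9] [ 36.8 110.4] 0.3
top above 96 med [ 0.5618 -0.3472  0.2318] rect [ 564.8 -318.6] [85.4 17.5] 86.8
top post 171 med [ 0.5711 -0.2686  0.0936] rect [ 644.7 -341.8] [ 59.1 234.5] 38.9
top valve 210 med [ 0.5137 -0.0717  0.1014] rect [511.3 -71.2] [22.8 97.3] 76.4
top valvehi 5 med [ 0.5419 -0.0795  0.1061] rect [543.3 -78. ] [ 2.9 13.9] 0.2
top base 5550 med [ 0.5203 -0.161   0.0301] rect [ 520.  -179.4] [361.6 199.9] 85.8
[ 0.5604 -0.3605  0.1878] 0.037
[ 0.5597 -0.35    0.1884] 0.037
[ 0.5642 -0.3438  0.1885] 0.034
[ 0.5621 -0.3379  0.1873] 0.029
[ 0.563  -0.32
[... 643 characters left out ...]
  87.4] [56.1 57.9] 10.6
side purple1 323 med [0.6197 0.3244 0.1204] rect [620.  323.1] [51.5 52. ] 68.5
side purple2 218 med [0.7432 0.1274 0.1191] rect [744.9 125.8] [50.1 52.7] 30.9
side plate 584 med [ 0.4839 -0.2601  0.0489] rect [ 512.1 -241. ] [183.8 121.4] 43.2
side arm 161 med [ 0.5602 -0.3129  0.1874] rect [ 562.9 -311.5] [113.5  33.7] 87.9
side above 66 med [ 0.5622 -0.3467  0.226 ] rect [ 556.1 -311.7] [17.2 99.9] 11.7
side post 206 med [ 0.5633 -0.2631  0.1141] rect [ 647.1 -334.5] [ 79.1 236.2] 39.0
side valve 203 med [ 0.5132 -0.0684  0.099 ] rect [558.2 -67.4] [190.6  52.9] 7.8
side valvehi 1
side base 3026 med [ 0.5143 -0.1238  0.0292] rect [ 518.6 -176.6] [366.4 201.2] 85.9
```

```bash
cat > pl.py <<'E'
from h import *
from scipy.spatial.transform import Rotation as Ro
J=np.array([.6405,.207]); PL=np.array([.4838,-.2645]); YAW=np.radians(-4.2)
def lean(az,a,s=1):  # az, lean angle deg; y = s*tangential (left)
    az,a=np.radians([az,a]); z=np.array([np.sin(a)*np.cos(az),np.sin(a)*np.sin(az),-np.cos(a)])
    y=s*np.array([-np.sin(az),np.cos(az),0]); return np.stack([np.cross(y,z),y,z],1)
def roll(R,d): return R@Ro.from_euler('z',d,degrees=True).as_matrix()
def twist(p,R,P,T,n):
    w=Ro.from_matrix(R.T@T).as_rotvec()/n; S=np.zeros((3,3)); Q=R.copy(); A=[]
    for i in range(n): S+=Q;A.append(Q.copy());Q=Q@Ro.from_rotvec(w).as_matrix()
    t=np.linalg.solve(S,P-p)
    path=[p];[path.append(path[-1]+a@t) for a in A]
    return t,w,np.array(path)
def go(P,T,n,st=None,verb=True):
    s=read_state(); p,R=st if st else (np.array(s["eef_pos"]),np.array(s["orientation"]))
    t,w,path=twist(p,R,np.array(P,float),T,n)
    print("n",n,"t",np.round(t/.2,3),"w",np.round(w/np.pi,4),"| mm/row %.0f deg/row %.1f"%(np.linalg.norm(t)*1e3,np.degrees(np.linalg.norm(w))))
    if verb: print(np.round(path[::max(1,n//4)],3).tolist())
    return np.array(P,float),T
def st():
    s=read_state();print("t",round(s["time"],2),"p",np.round(s["eef_pos"],4),"q",np.round(s["qpos"],2),"F",np.round(s["contact_force"],1),"w",round(s["gripper_width"],3),"g",round(s["grip_force"],1));print(np.round(s["orientation"],3).tolist())
E
python3 - <<'E'
from pl import *
s=read_state();p=np.array(s["eef_pos"]);R=np.array(s["orientation"])
a=(p+[0,0,.12],R)
az=np.degrees(np.arctan2(J[1],J[0]));print(az)
for sg in (1,-1):
    T=lean(az,50,sg);g=np.append(J,.075)-.006*T[:,2]
    b=go(g-.22*T[:,2]+[0,0,.1],T,24,a)
    c=go(g-.16*T[:,2],T,5,b); go(g,T,6,c)
P=cv2.minEnclosingCircle
z=np.load("pics/top0.npz");W=cloud("top",z["d"]);hs=cv2.cvtColor(z["im"],cv2.COLOR_RGB2HSV)
k=(abs(W[...,2]-.05)<.006)&(hs[...,1]<60)&(np.hypot(W[...,0]-.4838,W[...,1]+.2655)<.075)
Q=W[k];print(len(Q),np.percentile(Q,[0,1,50,99,100],axis=0),P(Q[:,:2].astype(np.float32)))
k=(abs(W[...,2]-.215)<.045)&(np.hypot(W[...,0]-.563,W[...,1]+.27)<.02)&(z["d"]>0);print("post top",np.percentile(W[k],[50,95,100],axis=0))
k=(abs(W[...,2]-.23)<.02)&(np.hypot(W[...,0]-.562,W[...,1]+.35)<.03)&(z["d"]>0);print("pin top",np.percentile(W[k],[5,50,95],axis=0))
E
```

```text
17.91005502714307
n 24 t [-0.155 -0.156  0.13 ] w [ 0.0175 -0.0003  0.0374] | mm/row 51 deg/row 7.4
[[0.175, -0.6, 0.368], [-0.006, -0.396, 0.244], [-0.009, -0.098, 0.212], [0.184, 0.127, 0.258], [0.476, 0.154, 0.32]]
n 5 t [ 0.077 -0.     0.124] w [0. 0. 0.] | mm/row 29 deg/row 0.0
[[0.476, 0.154, 0.32], [0.485, 0.157, 0.293], [0.493, 0.159, 0.265], [0.502, 0.162, 0.237], [0.511, 0.165, 0.209], [0.519, 0.168, 0.182]]
n 6 t [0.    0.    0.133] w [0. 0. 0.] | mm/row 27 deg/row 0.0
[[0.519, 0.168, 0.182], [0.539, 0.174, 0.165], [0.558, 0.18, 0.147], [0.578, 0.187, 0.13], [0.597, 0.193, 0.113], [0.617, 0.199, 0.096], [0.636, 0.206, 0.079]]
n 24 t [ 0.096 -0.132  0.054] w [ 0.0002  0.0116 -0.0004] | mm/row 34 deg/row 2.1
[[0.175, -0.6, 0.368], [0.245, -0.414, 0.314], [0.323, -0.226, 0.287], [0.402, -0.036, 0.29], [0.476, 0.154, 0.32]]
n 5 t [-0.077  0.     0.124] w [0. 0. 0.] | mm/row 29 deg/row 0.0
[[0.476, 0.154, 0.32], [0.485, 0.157, 0.293], [0.493, 0.159, 0.265], [0.502, 0.162, 0.237], [0.511, 0.165, 0.209], [0.519, 0.168, 0.182]]
n 6 t [-0.    -0.     0.133] w [0. 0. 0.] | mm/row 27 deg/row 0.0
[[0.519, 0.168, 0.182], [0.539, 0.174, 0.165], [0.558, 0.18, 0.147], [0.578, 0.187, 0.13], [0.597, 0.193, 0.113], [0.617, 0.199, 0.096], [0.636, 0.206, 0.079]]
1125 [[ 0.43097724 -0.32185414  0.04416581]
 [ 0.43381471 -0.3186794   0.04510641]
 [ 0.48372359 -0.26591324  0.05009086]
 [ 0.53646865 -0.21289899  0.05454447]
 [ 0.55714511 -0.21070397  0.05538632]] ((0.4938412606716156, -0.2669116258621216), 0.06392736732959747)
post top [[ 0.563437   -0.26990968  0.19605219]
 [ 0.5741965  -0.26090942  0.19926286]
 [ 0.57676976 -0.25865579  0.20068882]]
pin top [[ 0.55466305 -0.35738948  0.21451604]
 [ 0.56198142 -0.34805964  0.23697923]
 [ 0.56951439 -0.34355984  0.24122052]]
```

```bash
python3 - <<'E'
from pl import *
s=read_state();p=np.array(s["eef_pos"]);R=np.array(s["orientation"])
a=(p+[0,0,.12],R)
az=17.9
T=lean(az,50,-1);g=np.append(J,.075)-.006*T[:,2]
m=go([.49,-.24,.40],lean(-28,20,-1),10,a)
b=go(g-.22*T[:,2]+[0,0,.1],T,12,m)
E
```

```text
n 10 t [ 0.151 -0.194  0.003] w [-0.0043  0.0105  0.0243] | mm/row 49 deg/row 4.8
[[0.175, -0.6, 0.368], [0.215, -0.51, 0.367], [0.268, -0.428, 0.369], [0.333, -0.354, 0.375], [0.407, -0.291, 0.385], [0.49, -0.24, 0.4]]
n 12 t [-0.044 -0.164  0.018] w [ 0.0123  0.0131 -0.0176] | mm/row 34 deg/row 4.5
[[0.49, -0.24, 0.4], [0.512, -0.142, 0.381], [0.517, -0.041, 0.363], [0.504, 0.058, 0.344], [0.476, 0.154, 0.32]]
```

```bash
python3 - <<'E'
from pl import *
s=read_state();p=np.array(s["eef_pos"]);R=np.array(s["orientation"])
a=(p+[0,0,.12],R)
T=lean(17.9,50,-1);g=np.append(J,.075)-.006*T[:,2]
m=go([.46,-.24,.40],lean(17,20,-1),12,a)
b=go(g-.22*T[:,2]+[0,0,.1],T,12,m)
E
```

```text
n 12 t [ 0.158 -0.11   0.012] w [ 0.0001  0.0093 -0.0003] | mm/row 38 deg/row 1.7
[[0.175, -0.6, 0.368], [0.247, -0.51, 0.363], [0.319, -0.42, 0.367], [0.391, -0.33, 0.38], [0.46, -0.24, 0.4]]
n 12 t [ 0.028 -0.155  0.059] w [ 0.0002  0.0139 -0.0003] | mm/row 34 deg/row 2.5
[[0.46, -0.24, 0.4], [0.46, -0.143, 0.374], [0.464, -0.045, 0.351], [0.469, 0.054, 0.333], [0.476, 0.154, 0.32]]
```

step_arm --plan '[{"jaw": 1,"tz": -0.15},{"jaw": 1,"tz": -0.15},{"jaw": 1,"tz": -0.15},{"jaw": 1,"tz": -0.15}]'

```text
schema error: expected keys jaw, tx, ty, tz, wx, wy, wz
```

step_arm --plan '[{"jaw": 1,"tx": 0,"ty": 0,"tz": -0.15,"wx": 0,"wy": 0,"wz": 0},{"jaw": 1,"tx": 0,"ty": 0,"tz": -0.15,"wx": 0,"wy": 0,"wz": 0},{"jaw": 1,"tx": 0,"ty": 0,"tz": -0.15,"wx": 0,"wy": 0,"wz": 0},{"jaw": 1,"tx": 0,"ty": 0,"tz": -0.15,"wx": 0,"wy": 0,"wz": 0},{"jaw": 1,"tx": 0.158,"ty": -0.11,"tz": 0.012,"wx": 0,"wy": 0.0093,"wz": 0},{"jaw": 1,"tx": 0.158,"ty": -0.11,"tz": 0.012,"wx": 0,"wy": 0.0093,"wz": 0},{"jaw": 1,"tx": 0.158,"ty": -0.11,"tz": 0.012,"wx": 0,"wy": 0.0093,"wz": 0},{"jaw": 1,"tx": 0.158,"ty": -0.11,"tz": 0.012,"wx": 0,"wy": 0.0093,"wz": 0},{"jaw": 1,"tx": 0.158,"ty": -0.11,"tz": 0.012,"wx": 0,"wy": 0.0093,"wz": 0},{"jaw": 1,"tx": 0.158,"ty": -0.11,"tz": 0.012,"wx": 0,"wy": 0.0093,"wz": 0},{"jaw": 1,"tx": 0.158,"ty": -0.11,"tz": 0.012,"wx": 0,"wy": 0.0093,"wz": 0},{"jaw": 1,"tx": 0.158,"ty": -0.11,"tz": 0.012,"wx": 0,"wy": 0.0093,"wz": 0},{"jaw": 1,"tx": 0.158,"ty": -0.11,"tz": 0.012,"wx": 0,"wy": 0.0093,"wz": 0},{"jaw": 1,"tx": 0.158,"ty": -0.11,"tz": 0.012,"wx": 0,"wy": 0.0093,"wz": 0},{"jaw": 1,"tx": 0.158,"ty": -0.11,"tz": 0.012,"wx": 0,"wy": 0.0093,"wz": 0},{"jaw": 1,"tx": 0.158,"ty": -0.11,"tz": 0.012,"wx": 0,"wy": 0.0093,"wz": 0}]'

```text
time: 2.9
eef_pos: [0.4637, -0.2396, 0.4]
orientation: [[0.901, 0.28, 0.331], [0.263, -0.96, 0.096], [0.345, 0.0, -0.939]]
contact_force: [0.5, -0.4, 0.7]
gripper_width: 0.997
grip_force: 0.0
```

```bash
python3 - <<'E'
from pl import *
st()
T=lean(17.9,50,-1);g=np.append(J,.075)-.006*T[:,2]
b=go(g-.22*T[:,2]+[0,0,.1],T,13)
E
```

```text
t 2.9 p [ 0.4637 -0.2396  0.4   ] q [ 0.96 -0.09 -0.38  1.65 -0.3   1.35 -0.67] F [ 0.5 -0.4  0.7] w 0.997 g 0.0
[[0.901, 0.28, 0.331], [0.263, -0.96, 0.096], [0.345, 0.0, -0.939]]
n 13 t [ 0.023 -0.143  0.053] w [ 0.0004  0.0128 -0.0006] | mm/row 31 deg/row 2.3
[[0.464, -0.24, 0.4], [0.464, -0.15, 0.376], [0.466, -0.06, 0.355], [0.469, 0.031, 0.338], [0.474, 0.123, 0.324]]
```

step_arm --plan '[{"jaw": 1,"tx": 0.023,"ty": -0.143,"tz": 0.053,"wx": 0,"wy": 0.0128,"wz": -0.0006},{"jaw": 1,"tx": 0.023,"ty": -0.143,"tz": 0.053,"wx": 0,"wy": 0.0128,"wz": -0.0006},{"jaw": 1,"tx": 0.023,"ty": -0.143,"tz": 0.053,"wx": 0,"wy": 0.0128,"wz": -0.0006},{"jaw": 1,"tx": 0.023,"ty": -0.143,"tz": 0.053,"wx": 0,"wy": 0.0128,"wz": -0.0006},{"jaw": 1,"tx": 0.023,"ty": -0.143,"tz": 0.053,"wx": 0,"wy": 0.0128,"wz": -0.0006},{"jaw": 1,"tx": 0.023,"ty": -0.143,"tz": 0.053,"wx": 0,"wy": 0.0128,"wz": -0.0006},{"jaw": 1,"tx": 0.023,"ty": -0.143,"tz": 0.053,"wx": 0,"wy": 0.0128,"wz": -0.0006},{"jaw": 1,"tx": 0.023,"ty": -0.143,"tz": 0.053,"wx": 0,"wy": 0.0128,"wz": -0.0006},{"jaw": 1,"tx": 0.023,"ty": -0.143,"tz": 0.053,"wx": 0,"wy": 0.0128,"wz": -0.0006},{"jaw": 1,"tx": 0.023,"ty": -0.143,"tz": 0.053,"wx": 0,"wy": 0.0128,"wz": -0.0006},{"jaw": 1,"tx": 0.023,"ty": -0.143,"tz": 0.053,"wx": 0,"wy": 0.0128,"wz": -0.0006},{"jaw": 1,"tx": 0.023,"ty": -0.143,"tz": 0.053,"wx": 0,"wy": 0.0128,"wz": -0.0006},{"jaw": 1,"tx": 0.023,"ty": -0.143,"tz": 0.053,"wx": 0,"wy": 0.0128,"wz": -0.0006}]'

```text
time: 4.2
eef_pos: [0.4859, 0.1022, 0.3209]
orientation: [[0.664, 0.293, 0.688], [0.215, -0.956, 0.2], [0.716, 0.015, -0.698]]
contact_force: [-0.1, -1.4, -0.5]
gripper_width: 1.001
grip_force: 0.0
```

```bash
python3 - <<'E'
from pl import *
st()
T=lean(17.9,50,-1);g=np.append(J,.075)-.006*T[:,2]
b=go(g-.16*T[:,2],T,6); go(g-.09*T[:,2],T,3,b)
M=camera_model("wrist");im,d=get_image("wrist");W=cloud("wrist",d,M);hs=cv2.cvtColor(im,cv2.COLOR_RGB2HSV)
cv2.imwrite("pics/w1.png",im[:,:,::-1])
k=(d>0)&(abs(W[...,2]-.12)<.006)&(np.hypot(W[...,0]-.64,W[...,1]-.206)<.05)&(hs[...,1]<60)
Q=W[k];print(len(Q))
if len(Q):print(np.percentile(Q,[1,50,99],axis=0))
k=(d>0)&(abs(W[...,2]-.05)<.03)&(np.hypot(W[...,0]-.64,W[...,1]-.206)<.05)&(hs[...,1]<60)
Q=W[k];print(len(Q))
if len(Q):print(np.percentile(Q,[1,50,99],axis=0))
E
```

```text
t 4.2 p [0.4859 0.1022 0.3209] q [-0.02 -0.5  -0.21  2.28 -0.24  0.56 -1.36] F [-0.1 -1.4 -0.5] w 1.001 g 0.0
[[0.664, 0.293, 0.688], [0.215, -0.956, 0.2], [0.716, 0.015, -0.698]]
n 6 t [-0.056 -0.045  0.11 ] w [0.0011 0.0039 0.0001] | mm/row 26 deg/row 0.7
[[0.486, 0.102, 0.321], [0.491, 0.113, 0.297], [0.496, 0.123, 0.274], [0.502, 0.134, 0.251], [0.507, 0.145, 0.228], [0.513, 0.157, 0.205], [0.519, 0.168, 0.182]]
n 3 t [-0.     0.     0.117] w [0. 0. 0.] | mm/row 23 deg/row 0.0
[[0.519, 0.168, 0.182], [0.537, 0.173, 0.167], [0.554, 0.179, 0.152], [0.571, 0.184, 0.137]]
797
[[0.61734525 0.17984284 0.11471416]
 [0.64008367 0.20366616 0.11990443]
 [0.66591093 0.22851011 0.12157949]]
502
[[0.61234838 0.17458118 0.02056212]
 [0.61791655 0.19009045 0.05335905]
 [0.6503324  0.22644939 0.07903721]]
```

View pics/w1.png

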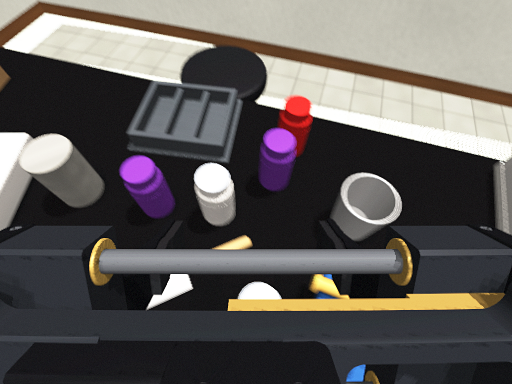

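The wrist view shows the white bottle at px (214,195), between the purple look-alikes. It measures (0.641,0.205), which agrees with the other cameras, so I'm moving in.

step_arm --plan '[{"jaw": 1,"tx": -0.056,"ty": -0.045,"tz": 0.11,"wx": 0.0011,"wy": 0.0039,"wz": 0},{"jaw": 1,"tx": -0.056,"ty": -0.045,"tz": 0.11,"wx": 0.0011,"wy": 0.0039,"wz": 0},{"jaw": 1,"tx": -0.056,"ty": -0.045,"tz": 0.11,"wx": 0.0011,"wy": 0.0039,"wz": 0},{"jaw": 1,"tx": -0.056,"ty": -0.045,"tz": 0.11,"wx": 0.0011,"wy": 0.0039,"wz": 0},{"jaw": 1,"tx": -0.056,"ty": -0.045,"tz": 0.11,"wx": 0.0011,"wy": 0.0039,"wz": 0},{"jaw": 1,"tx": -0.056,"ty": -0.045,"tz": 0.11,"wx": 0.0011,"wy": 0.0039,"wz": 0},{"jaw": 1,"tx": 0,"ty": 0,"tz": 0,"wx": 0,"wy": 0,"wz": 0}]'

```text
time: 4.95
eef_pos: [0.5145, 0.1646, 0.1868]
orientation: [[0.625, 0.308, 0.717], [0.204, -0.951, 0.231], [0.753, 0.001, -0.658]]
contact_force: [0.2, 0.2, 0.7]
gripper_width: 0.996
grip_force: 0.0
```

```bash
sed -i 's/.6405,.207/.641,.205/;s/.4838,-.2645/.4845,-.265/' pl.py; python3 - <<'E'
from pl import *
st()
T=lean(17.7,50,-1);g=np.append(J,.075)-.006*T[:,2]
b=go(g-.09*T[:,2],T,4); go(g,T,5,b)
E
```

```text
t 4.95 p [0.5145 0.1646 0.1868] q [ 0.13 -0.22 -0.54  2.42 -0.14  0.07 -1.57] F [0.2 0.2 0.7] w 0.996 g 0.0
[[0.625, 0.308, 0.717], [0.204, -0.951, 0.231], [0.753, 0.001, -0.658]]
n 4 t [0.001 0.    0.097] w [-0.0002  0.0016  0.0003] | mm/row 19 deg/row 0.3
[[0.514, 0.165, 0.187], [0.529, 0.169, 0.174], [0.543, 0.174, 0.162], [0.557, 0.178, 0.149], [0.571, 0.183, 0.137]]
n 5 t [0.   0.   0.09] w [0. 0. 0.] | mm/row 18 deg/row 0.0
[[0.571, 0.183, 0.137], [0.584, 0.187, 0.125], [0.597, 0.191, 0.114], [0.61, 0.195, 0.102], [0.623, 0.199, 0.09], [0.637, 0.204, 0.079]]
```

step_arm --plan '[{"jaw": 1,"tx": 0.001,"ty": 0,"tz": 0.097,"wx": 0,"wy": 0.0016,"wz": 0},{"jaw": 1,"tx": 0.001,"ty": 0,"tz": 0.097,"wx": 0,"wy": 0.0016,"wz": 0},{"jaw": 1,"tx": 0.001,"ty": 0,"tz": 0.097,"wx": 0,"wy": 0.0016,"wz": 0},{"jaw": 1,"tx": 0.001,"ty": 0,"tz": 0.097,"wx": 0,"wy": 0.0016,"wz": 0},{"jaw": 1,"tx": 0,"ty": 0,"tz": 0,"wx": 0,"wy": 0,"wz": 0}]'

```text
time: 5.45
eef_pos: [0.5466, 0.1723, 0.1781]
orientation: [[0.634, 0.311, 0.709], [0.218, -0.95, 0.222], [0.742, 0.014, -0.67]]
contact_force: [0.4, -0.1, -0.1]
gripper_width: 1.003
grip_force: 0.0
```

```bash
python3 - <<'E'
from pl import *
st()
T=lean(17.7,50,-1);g=np.append(J,.075)-.006*T[:,2]
go(g,T,5)
E
```

```text
t 5.45 p [0.5466 0.1723 0.1781] q [ 0.22 -0.11 -0.63  2.34  0.55  0.07 -2.22] F [ 0.4 -0.1 -0.1] w 1.003 g 0.0
[[0.634, 0.311, 0.709], [0.218, -0.95, 0.222], [0.742, 0.014, -0.67]]
n 5 t [-0.012 -0.003  0.137] w [0.0002 0.0023 0.001 ] | mm/row 28 deg/row 0.4
[[0.547, 0.172, 0.178], [0.564, 0.178, 0.158], [0.582, 0.185, 0.138], [0.6, 0.191, 0.118], [0.618, 0.197, 0.098], [0.637, 0.204, 0.079]]
```

```bash
cat > kin.py <<'E'
import numpy as np
from scipy.spatial.transform import Rotation as Ro
from scipy.optimize import least_squares
D=[([1.264,.332,-.065,1.46,.022,1.35,-.088],[.1749,-.5997,.2468],[[.96,.28,0],[.28,-.96,.001],[0,-.001,-1]]),
([.96,-.09,-.38,1.65,-.3,1.35,-.67],[.4637,-.2396,.4],[[0.901,0.28,0.331],[0.263,-0.96,0.096],[0.345,0,-0.939]]),
([-.02,-.5,-.21,2.28,-.24,.56,-1.36],[.4859,.1022,.3209],[[0.664,0.293,0.688],[0.215,-0.956,0.2],[0.716,0.015,-0.698]]),
([.13,-.22,-.54,2.42,-.14,.07,-1.57],[.5145,.1646,.1868],[[0.625,0.308,0.717],[0.204,-0.951,0.231],[0.753,0.001,-0.658]]),
([.22,-.11,-.63,2.34,.55,.07,-2.22],[.5466,.1723,.1781],[[0.634,0.311,0.709],[0.218,-0.95,0.222],[0.742,0.014,-0.67]])]
def fk(q,P,sg):
    h,l1,l2,l3,c7,c1=P[:6]; a1,a3,a5=P[6:9]
    z=lambda a:Ro.from_rotvec([0,0,a]).as_matrix(); y=lambda a:Ro.from_rotvec([0,a,0]).as_matrix()
    e=np.array([0,0,1.]);ex=np.array([1.,0,0]); 
    R=z(sg[0]*q[0]+c1); p=h*e+R@ex*a1
    R=R@y(q[1])@z(sg[1]*q[2]); p=p+R@e*l1+R@ex*a3
    R=R@y(q[3]); p=p+R@ex*a5; R=R@z(sg[2]*q[4]); p=p+R@e*l2
    R=R@y(q[5]);p=p+R@e*l3; R=R@z(sg[3]*q[6]+c7); return p,R
def res(P,sg): 
    o=[]
    for q,p,R in D:
        a,b=fk(q,P,sg); o+=list((a-p)*5)+list((b-np.array(R)).ravel())
    return np.r_[o,P[6:9]*.05]
def fit():
    import itertools; best=None
    for sg in itertools.product([1,-1],repeat=4):
        for c7 in (0,1.57,3.14,-1.57):
          for c1 in (0,):
            r=least_squares(res,[.3,.35,.35,.25,c7,c1,0,0,0],args=(sg,),max_nfev=60)
            if best is None or r.cost<best[0]: best=(r.cost,r.x,sg)
    return best
if __name__=="__main__":
    b=fit();print(b[0],np.round(b[1],3),b[2])
    for q,p,R in D: a,_=fk(q,b[1],b[2]);print(np.round((a-p)*1e3,1))
    np.savez("kin.npz",P=b[1],sg=b[2])
E
python3 kin.py
```

```text
0.01050368479928741 [ 0.234  0.421  0.46   0.292  1.527 -0.057  0.024  0.009 -0.015] (-1, -1, -1, -1)
[7.4 5.8 4.2]
[ 2.6 -6.1 -3.7]
[-3.4 11.1 -1.3]
[-0.6  2.5 -2. ]
[ 1.4 -2.6  2.7]
```

```bash
cat > ik.py <<'E'
from kin import *
from pl import *
k=np.load("kin.npz");P=k["P"];sg=tuple(k["sg"])
lo=np.array([-2.6,-.5,-1.47,.16,-1.27,.06,-2.6]);hi=np.array([2.6,2.12,1.34,2.42,4.41,2.06,2.6])
def ik(p,R,q0=None,n=30,seed=0):
    rng=np.random.default_rng(seed);S=[]
    def f(q):
        a,b=fk(q,P,sg);return np.r_[(a-p)*5,(b-R).ravel(),.01*q[2]]
    for i in range(n):
        s=q0 if q0 is not None and i==0 else lo+(hi-lo)*rng.random(7)
        r=least_squares(f,np.clip(s,lo+.01,hi-.01),bounds=(lo,hi),max_nfev=80)
        if r.cost<3e-4 and not any(np.abs(r.x-x).max()<.2 for x in S): S.append(r.x)
    return S
def show(n,p,R,N=25):
    print(n)
    for q in sorted(ik(p,R,n=N),key=lambda q:abs(q[2]))[:6]: print("  ",np.round(q,2),"marg %.2f"%min((q-lo).min(),(hi-q).min()))
E
python3 - <<'E'
from ik import *
for s in (1,-1):
  for le in (50,):
    T=lean(17.7,le,s);g=np.append(J,.075)-.006*T[:,2]
    show(("grasp",s,le),g,T)
    show(("pre",s,le),g-.13*T[:,2]+[0,0,.0],T)
  T=lean(-10,75,s);show(("inv",s),[.6,-.1,.4],T)
  T=lean(-28.7,50,s);show(("place",s),np.append(PL,.125)-.006*T[:,2],T)
E
```

```text
('grasp', 1, 50)
   [-0.37  0.32 -0.    2.2   3.14  0.25 -1.61] marg 0.19
('pre', 1, 50)
   [-0.37 -0.08  0.    2.4   3.12  0.06 -1.6 ] marg 0.00
('inv', 1)
   [ 0.1  -0.33 -0.    2.29  3.01  0.13 -1.48] marg 0.07
('place', 1)
   [ 1.83  0.03 -1.47  2.42  2.64  0.17 -1.15] marg 0.00
('grasp', -1, 50)
   [-0.37  0.32  0.    2.2   3.14  0.25  1.53] marg 0.19
('pre', -1, 50)
   [-0.37 -0.08  0.    2.4   3.12  0.06  1.54] marg 0.00
('inv', -1)
   [ 0.1  -0.33  0.    2.29  3.01  0.13  1.66] marg 0.07
('place', -1)
   [ 1.83  0.03 -1.47  2.42  2.64  0.17  1.99] marg 0.00
```

```bash
cat >> ik.py <<'E'
mid=(lo+hi)/2;hw=(hi-lo)/2
def best(p,R,N=14,seed=0,m=.12):
    rng=np.random.default_rng(seed);B=[]
    def f(q):
        a,b=fk(q,P,sg);return np.r_[(a-p)*20,(b-R).ravel()*3,.1*np.maximum(0,np.abs(q-mid)-hw+2*m),.005*q[2]]
    for i in range(N):
        r=least_squares(f,lo+(hi-lo)*(.1+.8*rng.random(7)),bounds=(lo,hi),max_nfev=60)
        a,b=fk(r.x,P,sg)
        if np.linalg.norm(a-p)<.006 and np.abs(b-R).max()<.03: 
            q=r.x;mg=min((q-lo).min(),(hi-q).min())
            if not any(np.abs(q-x[1]).max()<.25 for x in B): B.append((mg,q))
    return sorted(B,key=lambda t:-t[0])
E
cat > scan.py <<'E'
from ik import *
def sc(nm,azs,f,s=(1,-1)):
    for az in azs:
        for ss in s:
            T=f[1](az,ss);b=best(f[0](T),T)
            for mg,q in b[:2]:
                if mg>.03: print(nm,az,ss,np.round(q,2),"%.2f"%mg)
sc("grasp",range(-70,111,30),(lambda T:np.append(J,.075)-.006*T[:,2],lambda a,s:lean(a,50,s)))
sc("place",range(-150,121,30),(lambda T:np.append(PL,.125)-.006*T[:,2],lambda a,s:lean(a,50,s)))
E
time python3 scan.py
```

```text
grasp -70 1 [-0.87  0.79  0.26  1.44  0.68  1.28 -0.62] 0.78
grasp -70 1 [-1.07  0.86  0.58  1.43  0.45  1.19 -0.48] 0.76
grasp -70 -1 [-0.2   0.95 -0.8   1.43  1.34  1.72  2.24] 0.34
grasp -70 -1 [-0.54  0.79 -0.24  1.44  0.99  1.45  2.36] 0.24
grasp -40 1 [-1.21  0.67  0.66  1.81  0.76  0.7  -0.39] 0.61
grasp -40 1 [-0.98  0.59  0.35  1.81  0.99  0.82 -0.54] 0.61
grasp -40 -1 [-0.17  0.69 -0.7   1.81  1.47  1.27  2.42] 0.18
grasp -40 -1 [-0.51  0.57 -0.25  1.82  1.27  1.05  2.47] 0.13
grasp -10 1 [ 0.29  0.72 -1.09  2.08  1.91  1.05 -0.53] 0.34
grasp -10 1 [-0.05  0.47 -0.64  2.09  1.78  0.77 -0.63] 0.33
grasp -10 -1 [-1.    0.43  0.48  2.09  1.66  0.35  2.39] 0.21
grasp -10 -1 [-0.76  0.39  0.2   2.1   1.69  0.46  2.42] 0.18
grasp 20 1 [ 0.59  0.66 -1.13  2.17  2.24  0.5  -0.32] 0.25
grasp 20 1 [ 0.22  0.4  -0.65  2.19  2.62  0.29 -0.92] 0.23
grasp 20 -1 [-1.18  0.55  0.99  2.18  4.05  0.5   0.4 ] 0.24
grasp 20 -1 [ 0.22  0.4  -0.65  2.19  2.62  0.29  2.22] 0.23
grasp 50 1 [ 0.86  0.98 -1.3   2.04  1.29  0.24  1.32] 0.17
grasp 50 -1 [ 0.86  0.98 -1.3   2.04  1.29  0.24 -1.82] 0.17
[... 1599 characters left out ...]
 [ 1.81  0.6  -1.17  2.07 -0.5   0.65  0.13] 0.30
place 60 1 [ 0.63  0.51  0.26  1.77 -0.91  1.45 -2.36] 0.24
place 60 -1 [ 1.36  0.61 -0.7   1.77 -0.5   1.19  0.47] 0.65
place 60 -1 [ 1.09  0.52 -0.33  1.77 -0.69  1.28  0.61] 0.58
place 90 1 [ 0.74  0.69 -0.    1.46 -0.57  1.68 -2.25] 0.35
place 90 1 [ 0.52  0.71  0.33  1.46 -0.71  1.77 -2.13] 0.29
place 90 -1 [ 1.11  0.77 -0.58  1.45 -0.29  1.57  0.66] 0.49
place 90 -1 [ 1.35  0.98 -1.04  1.44  0.03  1.54  0.39] 0.43
place 120 1 [ 0.9   0.89 -0.53  1.21 -0.05  1.87 -2.22] 0.19
place 120 1 [ 0.74  0.84 -0.24  1.21 -0.2   1.89 -2.09] 0.17
place 120 -1 [ 0.97  0.94 -0.67  1.21  0.03  1.87  0.85] 0.19
real	0m53.267s
user	0m51.031s
sys	0m0.260s
```

```bash
cat > inv.py <<'E'
from ik import *
st()
def near(p,R,q0,m=.15):
    def f(q):
        a,b=fk(q,P,sg);return np.r_[(a-p)*20,(b-R).ravel()*3,.3*np.maximum(0,np.abs(q-mid)-hw+m),.02*(q-q0)]
    r=least_squares(f,np.clip(q0,lo+.01,hi-.01),bounds=(lo,hi));a,b=fk(r.x,P,sg);return r.x,np.linalg.norm(a-p),np.abs(b-R).max()
q0=np.array([.5,.7,-.7,1.9,-.7,.5,.3])
T=lean(63,50,-1);g=np.append(J,.075)-.006*T[:,2]
qg,*e=near(g,T,q0);print("grasp",np.round(qg,2),e)
ql,*e=near(g+[0,0,.25],T,qg);print("lift",np.round(ql,2),e)
qp,*e=near(g-.13*T[:,2],T,qg);print("pre",np.round(qp,2),e)
T2=lean(40,50,-1);h=np.append(PL,.125)-.006*T2[:,2]
qq,*e=near(h,T2,qg);print("place",np.round(qq,2),e)
qr,*e=near(h+[0,0,.2],T2,qq);print("placehi",np.round(qr,2),e)
qpp,*e=near(h-.13*T2[:,2],T2,qq);print("placepre",np.round(qpp,2),e)
ut=T.T@[0,0,1]; print("u tool",np.round(ut,3))
for sd in ((.52,.0,.45),(.5,-.12,.45),(.55,.1,.45),(.6,-.1,.4)):
    bb=None
    for q1 in (ql,qr):
        for d in np.random.default_rng(0).normal(0,.6,(12,7)):
            def f(q):
                a,b=fk(q,P,sg);return np.r_[(a-sd)*[3,3,6],5*max(0,(b@ut)[2]+.72),3*max(0,.0-b[2,2]-.0) if 0 else 0,.5*np.maximum(0,np.abs(q-mid)-hw+.15),.15*(q-q1)]
            r=least_squares(f,np.clip(q1+d,lo+.01,hi-.01),bounds=(lo,hi))
            if bb is None or r.cost<bb[0]: bb=(r.cost,r.x,q1 is ql)
    a,b=fk(bb[1],P,sg);print(sd,bb[2],round(bb[0],3),np.round(bb[1],2),np.round(a,3),"uz",round((b@ut)[2],2),"zax",np.round(b[:,2],2))
E
python3 inv.py
```

```text
t 5.45 p [0.5466 0.1723 0.1781] q [ 0.22 -0.11 -0.63  2.34  0.55  0.07 -2.22] F [ 0.4 -0.1 -0.1] w 1.003 g 0.0
[[0.634, 0.311, 0.709], [0.218, -0.95, 0.222], [0.742, 0.014, -0.67]]
grasp [ 0.57  0.64 -0.8   1.94 -0.85  0.44  0.25] [np.float64(6.958624703629547e-07), np.float64(7.775372128426827e-06)]
lift [ 0.6   0.22 -0.79  1.73 -0.75  0.89 -0.21] [np.float64(2.255431412343506e-06), np.float64(1.8403478304174214e-05)]
pre [ 0.8   0.38 -0.82  2.   -0.87  0.73  0.23] [np.float64(1.8737239578598944e-06), np.float64(8.182293158576215e-07)]
place [ 1.29  0.39 -0.5   1.99 -0.85  1.    0.51] [np.float64(2.806510776532625e-06), np.float64(1.165191465063442e-05)]
placehi [ 1.32  0.12 -0.5   1.79 -0.84  1.35  0.2 ] [np.float64(1.5458430981733859e-06), np.float64(9.729937337644596e-06)]
placepre [ 1.42  0.28 -0.44  1.89 -0.78  1.29  0.47] [np.float64(1.0157346399646086e-06), np.float64(4.4441734392552945e-06)]
u tool [ 0.766  0.    -0.643]
(0.52, 0.0, 0.45) True 0.044 [ 1.29  1.17 -1.34  1.94 -1.26  1.38 -1.43] [0.523 0.003 0.447] uz -0.72 zax [0.12 0.72 0.69]
(0.5, -0.12, 0.45) True 0.049 [ 1.51  1.18 -1.34  1.94 -1.26  1.41 -1.42] [ 0.505 -0.117  0.447] uz -0.72 zax [0.25 0.66 0.71]
(0.55, 0.1, 0.45) True 0.041 [ 1.08  1.17 -1.35  1.88 -1.26  1.31 -1.44] [0.552 0.103 0.448] uz -0.72 zax [0.04 0.76 0.65]
(0.6, -0.1, 0.4) True 0.041 [ 1.34  1.26 -1.28  1.81 -1.24  1.26 -1.33] [ 0.602 -0.097  0.398] uz -0.72 zax [0.36 0.67 0.65]
```

```bash
cat > inv2.py <<'E'
from inv import *
print("----")
R=[]
for A in range(0,121,20):
  for al in (75,90,100):
    for ph in (-180,-155,-130,130,155):
      T3=roll(lean(A,al,-1),ph);uz=(T3@ut)[2]
      if uz>-.56: continue
      for pos in ([.5,0,.42],[.55,-.12,.42],[.6,.1,.42],[.5,-.25,.42]):
        for q0 in (ql,qr):
          q,e1,e2=near(pos,T3,q0,.12)
          if e1<.01 and e2<.03: R.append((np.abs(q-q0).max(),A,al,ph,pos,np.round(q,2),round(min((q-lo).min(),(hi-q).min()),2),round(uz,2)))
R.sort(key=lambda r:r[0])
for r in R[:14]: print(r)
E
python3 inv2.py | sed -n '/----/,$p'
```

```text
----
(np.float64(1.4742885136181618), 60, 100, 130, [0.5, 0, 0.42], array([ 1.72,  0.65, -1.47,  2.11, -1.27,  1.17, -1.69]), np.float64(0.0), np.float64(-0.6))
(np.float64(1.561167819433352), 40, 100, 130, [0.5, -0.25, 0.42], array([ 1.94,  0.75, -1.36,  1.93, -1.16,  1.15, -1.77]), np.float64(0.11), np.float64(-0.6))
(np.float64(1.585493633824247), 80, 100, 130, [0.5, 0, 0.42], array([ 1.39,  0.61, -1.16,  1.89, -1.16,  1.52, -1.8 ]), np.float64(0.11), np.float64(-0.6))
(np.float64(1.5909845998324368), 60, 100, 130, [0.55, -0.12, 0.42], array([ 1.58,  0.71, -1.23,  1.85, -1.16,  1.3 , -1.8 ]), np.float64(0.11), np.float64(-0.6))
(np.float64(1.6041911613400717), 80, 100, 130, [0.6, 0.1, 0.42], array([ 1.1 ,  0.76, -1.19,  1.76, -1.16,  1.25, -1.82]), np.float64(0.11), np.float64(-0.6))
(np.float64(1.6176493069178999), 100, 100, 130, [0.5, 0, 0.42], array([ 0.93,  0.58, -0.71,  1.66, -1.14,  1.94, -1.83]), np.float64(0.12), np.float64(-0.6))
(np.float64(1.6409826659664517), 60, 100, 130, [0.5, -0.25, 0.42], array([ 1.54,  0.66, -0.92,  1.67, -1.16,  1.64, -1.85]), np.float64(0.11), n
[... 439 characters left out ...]
-1.05,  1.94, -1.97]), np.float64(0.12), np.float64(-0.6))
(np.float64(1.8554093518984458), 100, 100, 130, [0.55, -0.12, 0.42], array([ 1.06,  0.91, -0.94,  1.3 , -0.92,  1.95, -2.07]), np.float64(0.11), np.float64(-0.6))
(np.float64(1.8774068433574629), 120, 100, -130, [0.55, -0.12, 0.42], array([ 0.96,  1.31, -1.47,  1.04, -0.51,  2.06,  2.08]), np.float64(0.0), np.float64(-0.6))
(np.float64(1.8864281587914802), 60, 100, 130, [0.5, 0, 0.42], array([ 1.72,  0.65, -1.47,  2.11, -1.27,  1.17, -1.69]), np.float64(0.0), np.float64(-0.6))
(np.float64(1.9006991392805612), 120, 100, 130, [0.6, 0.1, 0.42], array([ 0.59,  0.96, -0.89,  1.16, -0.95,  1.94, -2.11]), np.float64(0.12), np.float64(-0.6))
```

```bash
cat > sim.py <<'E'
from ik import *
def near(p,R,q0,m=.02,w=.02):
    def f(q):
        a,b=fk(q,P,sg);return np.r_[(a-p)*20,(b-R).ravel()*3,.3*np.maximum(0,np.abs(q-mid)-hw+m),w*(q-q0)]
    r=least_squares(f,np.clip(q0,lo+.001,hi-.001),bounds=(lo,hi));a,b=fk(r.x,P,sg);return r.x,np.linalg.norm(a-p),np.abs(b-R).max()
def run(q,legs,p=None,R=None):
    if p is None: p,R=fk(q,P,sg)
    for (Pt,T,n) in legs:
        t,w,path=twist(p,R,np.array(Pt,float),T,n)
        print("n",n,"t",np.round(t/.2,3).tolist(),"w",np.round(w/np.pi,4).tolist(),"mm %.0f deg %.1f"%(np.linalg.norm(t)*1e3,np.degrees(np.linalg.norm(w))))
        dm=0;em=0
        for i in range(n):
            p=p+R@t;R=R@Ro.from_rotvec(w).as_matrix();q2,e1,e2=near(p,R,q);dm=max(dm,np.abs(q2-q).max());em=max(em,e1,e2);q=q2
            if i%4==3 or i==n-1:print("   ",np.round(p,3),np.round(q,2))
        print("  maxdq/row %.2f err %.3f"%(dm,em))
    return q
def cur():
    s=read_state();return np.array(s["qpos"]),np.array(s["eef_pos"]),np.array(s["orientation"])
E
python3 - <<'E'
from sim import *
T=lean(63,50,-1);g=np.append(J,.075)-.006*T[:,2]
q,p,R=cur()
run(q,[([.43,.08,.30],lean(35,25,-1),16),(g-.22*T[:,2]+[0,0,.07],T,12),(g-.12*T[:,2],T,7),(g,T,6)],p,R)
E
```

```text
n 16 t [-0.014, 0.011, -0.058] w [0.0037, -0.0079, -0.0046] mm 12 deg 1.8
    [0.511 0.151 0.203] [-0.35 -0.23  0.05  2.35 -0.25  0.3  -1.24]
    [0.479 0.128 0.232] [-0.34 -0.32  0.11  2.3  -0.23  0.55 -1.16]
    [0.452 0.104 0.264] [-0.33 -0.38  0.15  2.23 -0.2   0.8  -1.09]
    [0.43 0.08 0.3 ] [-0.32 -0.39  0.19  2.13 -0.17  1.03 -1.02]
  maxdq/row 0.85 err 0.001
n 12 t [0.021, 0.05, 0.02] w [0.008, 0.0113, -0.0104] mm 11 deg 3.1
    [0.472 0.063 0.294] [-0.38 -0.3   0.41  2.1  -0.4   0.98 -0.58]
    [0.517 0.053 0.29 ] [-0.38 -0.13  0.57  2.03 -0.71  1.05 -0.12]
    [0.562 0.051 0.29 ] [-0.3   0.09  0.61  1.92 -0.99  1.24  0.24]
  maxdq/row 0.12 err 0.000
n 7 t [-0.038, 0.0, 0.104] w [0.0, 0.0, -0.0] mm 22 deg 0.0
    [0.582 0.09  0.214] [-0.33  0.21  0.57  1.99 -1.13  1.13  0.38]
    [0.597 0.119 0.156] [-0.3   0.31  0.47  2.01 -1.25  1.05  0.48]
  maxdq/row 0.06 err 0.000
n 6 t [0.0, 0.0, 0.1] w [0.0, 0.0, -0.0] mm 20 deg 0.0
    [0.625 0.174 0.105] [ 0.06  0.41 -0.08  1.98 -1.25  0.79  0.49]
    [0.639 0.201 0.079] [ 0.14  0.49 -0.25  1.95 -1.25  0.68  0.5 ]
  maxdq/row 0.15 err 0.000
```

The 50° lean straight ahead puts the wrist near a singularity, so I'll grasp from the side instead, at about 63° azimuth. First I back out.

step_arm --plan '[{"jaw": 1,"tx": -0.014,"ty": 0.011,"tz": -0.058,"wx": 0.0037,"wy": -0.0079,"wz": -0.0046},{"jaw": 1,"tx": -0.014,"ty": 0.011,"tz": -0.058,"wx": 0.0037,"wy": -0.0079,"wz": -0.0046},{"jaw": 1,"tx": -0.014,"ty": 0.011,"tz": -0.058,"wx": 0.0037,"wy": -0.0079,"wz": -0.0046},{"jaw": 1,"tx": -0.014,"ty": 0.011,"tz": -0.058,"wx": 0.0037,"wy": -0.0079,"wz": -0.0046},{"jaw": 1,"tx": -0.014,"ty": 0.011,"tz": -0.058,"wx": 0.0037,"wy": -0.0079,"wz": -0.0046},{"jaw": 1,"tx": -0.014,"ty": 0.011,"tz": -0.058,"wx": 0.0037,"wy": -0.0079,"wz": -0.0046},{"jaw": 1,"tx": -0.014,"ty": 0.011,"tz": -0.058,"wx": 0.0037,"wy": -0.0079,"wz": -0.0046},{"jaw": 1,"tx": -0.014,"ty": 0.011,"tz": -0.058,"wx": 0.0037,"wy": -0.0079,"wz": -0.0046},{"jaw": 1,"tx": -0.014,"ty": 0.011,"tz": -0.058,"wx": 0.0037,"wy": -0.0079,"wz": -0.0046},{"jaw": 1,"tx": -0.014,"ty": 0.011,"tz": -0.058,"wx": 0.0037,"wy": -0.0079,"wz": -0.0046},{"jaw": 1,"tx": -0.014,"ty": 0.011,"tz": -0.058,"wx": 0.0037,"wy": -0.0079,"wz": -0.0046},{"jaw": 1,"tx": -0.014,"ty": 0.011,"tz": -0.058,"wx": 0.0037,"wy": -0.0079,"wz": -0.0046},{"jaw": 1,"tx": -0.014,"ty": 0.011,"tz": -0.058,"wx": 0.0037,"wy": -0.0079,"wz": -0.0046},{"jaw": 1,"tx": -0.014,"ty": 0.011,"tz": -0.058,"wx": 0.0037,"wy": -0.0079,"wz": -0.0046},{"jaw": 1,"tx": -0.014,"ty": 0.011,"tz": -0.058,"wx": 0.0037,"wy": -0.0079,"wz": -0.0046},{"jaw": 1,"tx": -0.014,"ty": 0.011,"tz": -0.058,"wx": 0.0037,"wy": -0.0079,"wz": -0.0046}]'

```text
time: 7.05
eef_pos: [0.4327, 0.0866, 0.2924]
orientation: [[0.739, 0.562, 0.372], [0.506, -0.827, 0.244], [0.445, 0.008, -0.895]]
contact_force: [0.5, 0.6, -0.1]
gripper_width: 0.999
grip_force: 0.0
```

```bash
python3 - <<'E'
from sim import *
T=lean(63,50,-1);g=np.append(J,.075)-.006*T[:,2]
st()
q,p,R=cur()
run(q,[(g-.22*T[:,2]+[0,0,.09],T,16),(g-.12*T[:,2],T,7),(g,T,6)],p,R)
E
```

```text
t 7.05 p [0.4327 0.0866 0.2924] q [-0.47 -0.44  0.22  2.16 -0.06  0.98 -1.2 ] F [ 0.5  0.6 -0.1] w 0.999 g 0.0
[[0.739, 0.562, 0.372], [0.506, -0.827, 0.244], [0.445, 0.008, -0.895]]
n 16 t [0.019, 0.038, 0.007] w [0.0064, 0.008, -0.0078] mm 9 deg 2.3
    [0.464 0.072 0.295] [-0.54 -0.36  0.49  2.12 -0.26  0.94 -0.77]
    [0.496 0.061 0.298] [-0.6  -0.26  0.68  2.06 -0.48  0.97 -0.41]
    [0.529 0.054 0.303] [-0.61 -0.1   0.81  1.98 -0.75  1.09 -0.06]
    [0.562 0.051 0.31 ] [-0.51  0.09  0.84  1.89 -0.99  1.29  0.22]
  maxdq/row 0.18 err 0.000
n 7 t [-0.049, 0.0, 0.113] w [-0.0, 0.0, 0.0] mm 25 deg 0.0
    [0.582 0.09  0.222] [-0.51  0.23  0.78  1.97 -1.16  1.19  0.38]
    [0.597 0.119 0.156] [-0.32  0.31  0.49  2.01 -1.26  1.05  0.48]
  maxdq/row 0.20 err 0.000
n 6 t [0.0, 0.0, 0.1] w [-0.0, 0.0, 0.0] mm 20 deg 0.0
    [0.625 0.174 0.105] [ 0.06  0.41 -0.08  1.98 -1.25  0.79  0.49]
    [0.639 0.201 0.079] [ 0.14  0.49 -0.25  1.95 -1.25  0.68  0.5 ]
  maxdq/row 0.17 err 0.000
```

step_arm --plan '[{"jaw": 1,"tx": 0.019,"ty": 0.038,"tz": 0.007,"wx": 0.0064,"wy": 0.008,"wz": -0.0078},{"jaw": 1,"tx": 0.019,"ty": 0.038,"tz": 0.007,"wx": 0.0064,"wy": 0.008,"wz": -0.0078},{"jaw": 1,"tx": 0.019,"ty": 0.038,"tz": 0.007,"wx": 0.0064,"wy": 0.008,"wz": -0.0078},{"jaw": 1,"tx": 0.019,"ty": 0.038,"tz": 0.007,"wx": 0.0064,"wy": 0.008,"wz": -0.0078},{"jaw": 1,"tx": 0.019,"ty": 0.038,"tz": 0.007,"wx": 0.0064,"wy": 0.008,"wz": -0.0078},{"jaw": 1,"tx": 0.019,"ty": 0.038,"tz": 0.007,"wx": 0.0064,"wy": 0.008,"wz": -0.0078},{"jaw": 1,"tx": 0.019,"ty": 0.038,"tz": 0.007,"wx": 0.0064,"wy": 0.008,"wz": -0.0078},{"jaw": 1,"tx": 0.019,"ty": 0.038,"tz": 0.007,"wx": 0.0064,"wy": 0.008,"wz": -0.0078},{"jaw": 1,"tx": 0.019,"ty": 0.038,"tz": 0.007,"wx": 0.0064,"wy": 0.008,"wz": -0.0078},{"jaw": 1,"tx": 0.019,"ty": 0.038,"tz": 0.007,"wx": 0.0064,"wy": 0.008,"wz": -0.0078},{"jaw": 1,"tx": 0.019,"ty": 0.038,"tz": 0.007,"wx": 0.0064,"wy": 0.008,"wz": -0.0078},{"jaw": 1,"tx": 0.019,"ty": 0.038,"tz": 0.007,"wx": 0.0064,"wy": 0.008,"wz": -0.0078},{"jaw": 1,"tx": 0.019,"ty": 0.038,"tz": 0.007,"wx": 0.0064,"wy": 0.008,"wz": -0.0078},{"jaw": 1,"tx": 0.019,"ty": 0.038,"tz": 0.007,"wx": 0.0064,"wy": 0.008,"wz": -0.0078},{"jaw": 1,"tx": 0.019,"ty": 0.038,"tz": 0.007,"wx": 0.0064,"wy": 0.008,"wz": -0.0078},{"jaw": 1,"tx": 0.019,"ty": 0.038,"tz": 0.007,"wx": 0.0064,"wy": 0.008,"wz": -0.0078}]'

```text
time: 8.65
eef_pos: [0.565, 0.0487, 0.313]
orientation: [[0.287, 0.888, 0.358], [0.57, -0.459, 0.681], [0.77, 0.009, -0.638]]
contact_force: [-0.7, 0.3, 0.0]
gripper_width: 1.0
grip_force: 0.0
```

```bash
python3 - <<'E'
from sim import *
T=lean(63,50,-1);g=np.append(J,.075)-.006*T[:,2]
st()
q,p,R=cur()
run(q,[(g-.12*T[:,2],T,8),(g,T,6)],p,R)
E
```

```text
t 8.65 p [0.565  0.0487 0.313 ] q [-1.    0.06  1.34  1.95 -1.    1.24  0.25] F [-0.7  0.3  0. ] w 1.0 g 0.0
[[0.287, 0.888, 0.358], [0.57, -0.459, 0.681], [0.77, 0.009, -0.638]]
n 8 t [-0.044, -0.003, 0.1] w [0.0004, -0.0002, 0.0001] mm 22 deg 0.1
    [0.581 0.084 0.235] [-0.76  0.33  1.12  1.95 -1.25  1.32  0.41]
    [0.597 0.119 0.156] [-0.31  0.31  0.49  2.01 -1.26  1.05  0.48]
  maxdq/row 0.18 err 0.000
n 6 t [-0.0, -0.0, 0.1] w [0.0, -0.0, -0.0] mm 20 deg 0.0
    [0.625 0.174 0.105] [ 0.06  0.41 -0.08  1.98 -1.25  0.79  0.49]
    [0.639 0.201 0.079] [ 0.14  0.49 -0.25  1.95 -1.25  0.68  0.5 ]
  maxdq/row 0.17 err 0.000
```

step_arm --plan '[{"jaw": 1,"tx": -0.044,"ty": -0.003,"tz": 0.1,"wx": 0.0004,"wy": 0,"wz": 0},{"jaw": 1,"tx": -0.044,"ty": -0.003,"tz": 0.1,"wx": 0.0004,"wy": 0,"wz": 0},{"jaw": 1,"tx": -0.044,"ty": -0.003,"tz": 0.1,"wx": 0.0004,"wy": 0,"wz": 0},{"jaw": 1,"tx": -0.044,"ty": -0.003,"tz": 0.1,"wx": 0.0004,"wy": 0,"wz": 0}]'

```text
time: 9.05
eef_pos: [0.5805, 0.0829, 0.2311]
orientation: [[0.293, 0.888, 0.354], [0.573, -0.459, 0.678], [0.765, 0.004, -0.644]]
contact_force: [-0.1, 0.5, -0.5]
gripper_width: 1.001
grip_force: 0.0
```

```bash
python3 - <<'E'
from sim import *
T=lean(63,50,-1);g=np.append(J,.075)-.006*T[:,2]
st()
q,p,R=cur()
run(q,[(g-.12*T[:,2],T,4)],p,R)
E
```

```text
t 9.05 p [0.5805 0.0829 0.2311] q [-0.83  0.28  1.17  2.02 -1.25  1.23  0.44] F [-0.1  0.5 -0.5] w 1.001 g 0.0
[[0.293, 0.888, 0.354], [0.573, -0.459, 0.678], [0.765, 0.004, -0.644]]
n 4 t [-0.04, -0.002, 0.098] w [0.0006, 0.0001, -0.0] mm 21 deg 0.1
    [0.597 0.119 0.156] [-0.31  0.31  0.49  2.01 -1.26  1.05  0.48]
  maxdq/row 0.18 err 0.000
```

Tracking well, and the null space is relaxing away from the limit. I'll continue.

step_arm --plan '[{"jaw": 1,"tx": -0.04,"ty": -0.002,"tz": 0.098,"wx": 0.0006,"wy": 0,"wz": 0},{"jaw": 1,"tx": -0.04,"ty": -0.002,"tz": 0.098,"wx": 0.0006,"wy": 0,"wz": 0},{"jaw": 1,"tx": -0.04,"ty": -0.002,"tz": 0.098,"wx": 0.0006,"wy": 0,"wz": 0},{"jaw": 1,"tx": -0.04,"ty": -0.002,"tz": 0.098,"wx": 0.0006,"wy": 0,"wz": 0},{"jaw": 1,"tx": 0,"ty": 0,"tz": 0,"wx": 0,"wy": 0,"wz": 0}]'

```text
time: 9.55
eef_pos: [0.5935, 0.1188, 0.1536]
orientation: [[0.296, 0.893, 0.339], [0.577, -0.45, 0.682], [0.761, -0.006, -0.648]]
contact_force: [-0.3, -0.2, -0.2]
gripper_width: 0.995
grip_force: 0.0
```

```bash
python3 - <<'E'
from sim import *
T=lean(63,50,-1);g=np.append(J,.075)-.006*T[:,2]
st()
M=camera_model("wrist");im,d=get_image("wrist");W=cloud("wrist",d,M);hs=cv2.cvtColor(im,cv2.COLOR_RGB2HSV)
cv2.imwrite("pics/w2.png",im[:,:,::-1])
for z0,dz in ((.12,.005),(.06,.03)):
    k=(d>0)&(abs(W[...,2]-z0)<dz)&(np.hypot(W[...,0]-.64,W[...,1]-.206)<.05)&(hs[...,1]<60)
    Q=W[k];print(len(Q), np.round(np.percentile(Q,[1,50,99],axis=0),3).tolist() if len(Q) else "")
q,p,R=cur()
run(q,[(g,T,8)],p,R)
E
```

```text
t 9.55 p [0.5935 0.1188 0.1536] q [-0.3   0.3   0.47  2.03 -1.27  1.01  0.5 ] F [-0.3 -0.2 -0.2] w 0.995 g 0.0
[[0.296, 0.893, 0.339], [0.577, -0.45, 0.682], [0.761, -0.006, -0.648]]
2232 [[0.618, 0.18, 0.116], [0.641, 0.202, 0.12], [0.666, 0.228, 0.121]]
1532 [[0.612, 0.175, 0.031], [0.629, 0.18, 0.065], [0.662, 0.21, 0.089]]
n 8 t [0.002, 0.001, 0.076] w [-0.0001, 0.0003, -0.0002] mm 15 deg 0.1
    [0.617 0.159 0.117] [-0.03  0.37  0.05  1.99 -1.25  0.86  0.48]
    [0.639 0.201 0.079] [ 0.14  0.49 -0.25  1.95 -1.25  0.68  0.5 ]
  maxdq/row 0.12 err 0.000
```

View pics/w2.png

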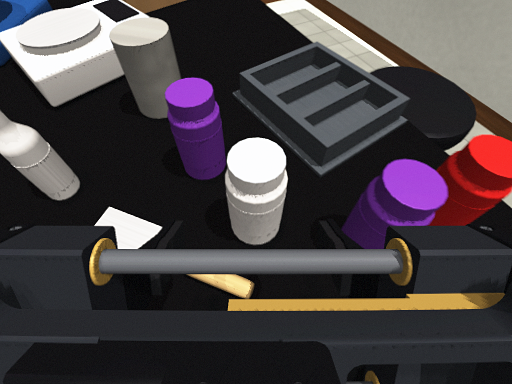

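The wrist view shows the white bottle centred between the fingers, cap at px (257,160). It measures (0.642,0.204), so I advance and close.

step_arm --plan '[{"jaw": 1,"tx": 0.002,"ty": 0.001,"tz": 0.076,"wx": 0,"wy": 0.0003,"wz": 0},{"jaw": 1,"tx": 0.002,"ty": 0.001,"tz": 0.076,"wx": 0,"wy": 0.0003,"wz": 0},{"jaw": 1,"tx": 0.002,"ty": 0.001,"tz": 0.076,"wx": 0,"wy": 0.0003,"wz": 0},{"jaw": 1,"tx": 0.002,"ty": 0.001,"tz": 0.076,"wx": 0,"wy": 0.0003,"wz": 0},{"jaw": 1,"tx": 0.002,"ty": 0.001,"tz": 0.076,"wx": 0,"wy": 0.0003,"wz": 0},{"jaw": 1,"tx": 0.002,"ty": 0.001,"tz": 0.076,"wx": 0,"wy": 0.0003,"wz": 0},{"jaw": 1,"tx": 0.002,"ty": 0.001,"tz": 0.076,"wx": 0,"wy": 0.0003,"wz": 0},{"jaw": 1,"tx": 0.002,"ty": 0.001,"tz": 0.076,"wx": 0,"wy": 0.0003,"wz": 0},{"jaw": 1,"tx": 0,"ty": 0,"tz": 0,"wx": 0,"wy": 0,"wz": 0}]'

```text
time: 10.5
eef_pos: [0.6388, 0.2009, 0.077]
orientation: [[0.301, 0.89, 0.344], [0.571, -0.457, 0.683], [0.764, -0.009, -0.645]]
contact_force: [-0.6, -0.5, 0.3]
gripper_width: 0.999
grip_force: 0.0
```

```bash
python3 - <<'E'
from sim import *
s=read_state();st();p=np.array(s["eef_pos"]);R=np.array(s["orientation"])
gp=p+.006*R[:,2];print("grasp",gp,"jar in tool",np.round(R.T@(np.array([.642,.2045,.075])-gp),4), "lean",np.degrees(np.arccos(-R[2,2])), "y horiz",R[2,1])
E
```

```text
t 10.5 p [0.6388 0.2009 0.077 ] q [ 0.14  0.48 -0.22  1.94 -1.27  0.68  0.52] F [-0.6 -0.5  0.3] w 0.999 g 0.0
[[0.301, 0.89, 0.344], [0.571, -0.457, 0.683], [0.764, -0.009, -0.645]]
grasp [0.64083532 0.20496235 0.073101  ] jar in tool [ 0.0015  0.0012 -0.0011] lean 49.83941336379406 y horiz -0.009277844148764036
```

step_arm --plan '[{"jaw": 0.2,"tx": 0,"ty": 0,"tz": 0,"wx": 0,"wy": 0,"wz": 0},{"jaw": 0.2,"tx": 0,"ty": 0,"tz": 0,"wx": 0,"wy": 0,"wz": 0},{"jaw": 0.2,"tx": 0,"ty": 0,"tz": 0,"wx": 0,"wy": 0,"wz": 0},{"jaw": 0.2,"tx": 0,"ty": 0,"tz": 0,"wx": 0,"wy": 0,"wz": 0},{"jaw": 0.2,"tx": 0,"ty": 0,"tz": 0,"wx": 0,"wy": 0,"wz": 0},{"jaw": 0.2,"tx": 0,"ty": 0,"tz": 0,"wx": 0,"wy": 0,"wz": 0},{"jaw": 0.2,"tx": 0,"ty": 0,"tz": 0,"wx": 0,"wy": 0,"wz": 0}]' --squeeze 45

```text
time: 11.2
eef_pos: [0.6381, 0.2006, 0.0775]
orientation: [[0.3, 0.89, 0.343], [0.572, -0.455, 0.683], [0.764, -0.009, -0.646]]
contact_force: [0.7, -2.2, 4.5]
gripper_width: 0.676
grip_force: 44.9
```

```bash
python3 - <<'E'
from sim import *
st();q,p,R=cur()
ut=R.T@[0,0,1]
for A,al,ph,pos in ((80,95,135,[.57,.0,.42]),(90,95,140,[.57,.03,.42]),(70,95,135,[.57,-.05,.42])):
    T3=lean(A,al,-1); T4=roll(T3,ph);print("==",A,al,ph,"uz",(T4@ut)[2])
    run(q,[(p+[0,0,.22],R,8),(pos,T3,12),(pos,T4,20)],p,R)
E
```

```text
t 11.2 p [0.6381 0.2006 0.0775] q [ 0.15  0.48 -0.22  1.94 -1.26  0.67  0.51] F [ 0.7 -2.2  4.5] w 0.676 g 44.9
[[0.3, 0.89, 0.343], [0.572, -0.455, 0.683], [0.764, -0.009, -0.646]]
== 80 95 135 uz -0.5878103203177202
n 8 t [0.105, -0.001, -0.089] w [0.0, 0.0, 0.0] mm 28 deg 0.0
    [0.638 0.201 0.188] [ 0.1   0.31 -0.19  1.9  -1.08  0.81  0.2 ]
    [0.638 0.201 0.298] [ 0.08  0.18 -0.17  1.78 -0.94  0.95 -0.05]
  maxdq/row 0.10 err 0.000
n 12 t [0.019, -0.002, -0.103] w [0.0077, 0.0207, -0.0027] mm 21 deg 4.0
    [0.613 0.147 0.357] [ 0.25  0.17 -0.13  1.81 -1.2   1.24  0.22]
    [0.59  0.078 0.399] [ 0.82  0.29 -0.62  1.78 -1.25  1.43  0.36]
    [0.57 0.   0.42] [ 1.02  0.51 -0.76  1.71 -1.25  1.63  0.44]
  maxdq/row 0.20 err 0.000
n 20 t [0.0, 0.0, 0.0] w [-0.0, -0.0, 0.0375] mm 0 deg 6.8
    [0.57 0.   0.42] [ 1.02  0.51 -0.76  1.71 -1.25  1.63 -0.03]
    [0.57 0.   0.42] [ 1.02  0.51 -0.76  1.71 -1.25  1.63 -0.5 ]
    [0.57 0.   0.42] [ 1.02  0.51 -0.76  1.71 -1.25  1.63 -0.97]
    [ 0.57 -0.    0.42] [ 1.02  0.51 -0.76  1.71 -1.25  1.63 -1.44]
    [ 0.57 -0.    0.42] [ 1.02  0.
[... 1322 characters left out ...]
1] w [0.0031, 0.0209, -0.0013] mm 25 deg 3.8
    [0.617 0.129 0.361] [ 0.26  0.14 -0.11  1.83 -1.21  1.21  0.22]
    [0.593 0.043 0.402] [ 1.04  0.29 -0.81  1.82 -1.25  1.34  0.36]
    [ 0.57 -0.05  0.42] [ 1.24  0.51 -0.91  1.77 -1.25  1.5   0.45]
  maxdq/row 0.29 err 0.000
n 20 t [0.0, 0.0, 0.0] w [-0.0, 0.0, 0.0375] mm 0 deg 6.8
    [ 0.57 -0.05  0.42] [ 1.24  0.51 -0.91  1.77 -1.25  1.5  -0.02]
    [ 0.57 -0.05  0.42] [ 1.24  0.51 -0.91  1.77 -1.25  1.5  -0.49]
    [ 0.57 -0.05  0.42] [ 1.24  0.51 -0.91  1.77 -1.25  1.5  -0.96]
    [ 0.57 -0.05  0.42] [ 1.24  0.51 -0.91  1.77 -1.25  1.5  -1.43]
    [ 0.57 -0.05  0.42] [ 1.24  0.51 -0.91  1.77 -1.25  1.5  -1.9 ]
  maxdq/row 0.12 err 0.000
```

step_arm --plan '[{"jaw": 0.2,"tx": 0.053,"ty": 0,"tz": -0.045,"wx": 0,"wy": 0,"wz": 0},{"jaw": 0.2,"tx": 0.105,"ty": 0,"tz": -0.089,"wx": 0,"wy": 0,"wz": 0},{"jaw": 0.2,"tx": 0.105,"ty": 0,"tz": -0.089,"wx": 0,"wy": 0,"wz": 0},{"jaw": 0.2,"tx": 0.105,"ty": 0,"tz": -0.089,"wx": 0,"wy": 0,"wz": 0},{"jaw": 0.2,"tx": 0.105,"ty": 0,"tz": -0.089,"wx": 0,"wy": 0,"wz": 0},{"jaw": 0.2,"tx": 0.105,"ty": 0,"tz": -0.089,"wx": 0,"wy": 0,"wz": 0},{"jaw": 0.2,"tx": 0.105,"ty": 0,"tz": -0.089,"wx": 0,"wy": 0,"wz": 0},{"jaw": 0.2,"tx": 0.105,"ty": 0,"tz": -0.089,"wx": 0,"wy": 0,"wz": 0},{"jaw": 0.2,"tx": 0.053,"ty": 0,"tz": -0.045,"wx": 0,"wy": 0,"wz": 0}]'

```text
time: 12.1
eef_pos: [0.6393, 0.2, 0.2993]
orientation: [[0.299, 0.891, 0.342], [0.572, -0.454, 0.683], [0.764, -0.009, -0.646]]
contact_force: [0.2, -0.1, -2.7]
gripper_width: 0.679
grip_force: 44.9
```

```bash
python3 - <<'E'
from sim import *
st();q,p,R=cur()
T3=lean(90,95,-1); T4=roll(T3,148)
run(q,[([.57,.03,.42],T3,14),([.57,.03,.42],T4,20)],p,R)
E
```

```text
t 12.1 p [0.6393 0.2    0.2993] q [ 0.08  0.17 -0.14  1.8  -0.95  0.92 -0.02] F [ 0.2 -0.1 -2.7] w 0.679 g 44.9
[[0.299, 0.891, 0.342], [0.572, -0.454, 0.683], [0.764, -0.009, -0.646]]
n 14 t [0.019, -0.012, -0.078] w [0.0104, 0.0176, -0.0035] mm 16 deg 3.7
    [0.615 0.165 0.348] [ 0.21  0.19 -0.13  1.78 -1.15  1.23  0.19]
    [0.593 0.118 0.387] [ 0.45  0.27 -0.26  1.74 -1.25  1.49  0.33]
    [0.576 0.061 0.412] [ 0.73  0.43 -0.52  1.67 -1.25  1.68  0.4 ]
    [0.57 0.03 0.42] [ 0.79  0.53 -0.57  1.62 -1.25  1.78  0.43]
  maxdq/row 0.13 err 0.000
n 20 t [-0.0, 0.0, -0.0] w [-0.0, 0.0, 0.0411] mm 0 deg 7.4
    [0.57 0.03 0.42] [ 0.79  0.53 -0.57  1.62 -1.25  1.78 -0.09]
    [0.57 0.03 0.42] [ 0.79  0.53 -0.57  1.62 -1.25  1.78 -0.6 ]
    [0.57 0.03 0.42] [ 0.79  0.53 -0.57  1.62 -1.25  1.78 -1.12]
    [0.57 0.03 0.42] [ 0.79  0.53 -0.57  1.62 -1.25  1.78 -1.64]
    [0.57 0.03 0.42] [ 0.79  0.53 -0.57  1.62 -1.25  1.78 -2.15]
  maxdq/row 0.13 err 0.000
```

step_arm --plan '[{"jaw": 0.2,"tx": 0.019,"ty": -0.012,"tz": -0.078,"wx": 0.0104,"wy": 0.0176,"wz": -0.0035},{"jaw": 0.2,"tx": 0.019,"ty": -0.012,"tz": -0.078,"wx": 0.0104,"wy": 0.0176,"wz": -0.0035},{"jaw": 0.2,"tx": 0.019,"ty": -0.012,"tz": -0.078,"wx": 0.0104,"wy": 0.0176,"wz": -0.0035},{"jaw": 0.2,"tx": 0.019,"ty": -0.012,"tz": -0.078,"wx": 0.0104,"wy": 0.0176,"wz": -0.0035},{"jaw": 0.2,"tx": 0.019,"ty": -0.012,"tz": -0.078,"wx": 0.0104,"wy": 0.0176,"wz": -0.0035},{"jaw": 0.2,"tx": 0.019,"ty": -0.012,"tz": -0.078,"wx": 0.0104,"wy": 0.0176,"wz": -0.0035},{"jaw": 0.2,"tx": 0.019,"ty": -0.012,"tz": -0.078,"wx": 0.0104,"wy": 0.0176,"wz": -0.0035},{"jaw": 0.2,"tx": 0.019,"ty": -0.012,"tz": -0.078,"wx": 0.0104,"wy": 0.0176,"wz": -0.0035},{"jaw": 0.2,"tx": 0.019,"ty": -0.012,"tz": -0.078,"wx": 0.0104,"wy": 0.0176,"wz": -0.0035},{"jaw": 0.2,"tx": 0.019,"ty": -0.012,"tz": -0.078,"wx": 0.0104,"wy": 0.0176,"wz": -0.0035},{"jaw": 0.2,"tx": 0.019,"ty": -0.012,"tz": -0.078,"wx": 0.0104,"wy": 0.0176,"wz": -0.0035},{"jaw": 0.2,"tx": 0.019,"ty": -0.012,"tz": -0.078,"wx": 0.0104,"wy": 0.0176,"wz": -0.0035},{"jaw": 0.2,"tx": 0.019,"ty": -0.012,"tz": -0.078,"wx": 0.0104,"wy": 0.0176,"wz": -0.0035},{"jaw": 0.2,"tx": 0.019,"ty": -0.012,"tz": -0.078,"wx": 0.0104,"wy": 0.0176,"wz": -0.0035}]'

```text
time: 13.5
eef_pos: [0.5692, 0.0285, 0.4166]
orientation: [[0.002, 1.0, 0.001], [-0.092, -0.001, 0.996], [0.996, -0.002, 0.092]]
contact_force: [0.3, -0.7, -2.4]
gripper_width: 0.68
grip_force: 44.9
```

step_arm --plan '[{"jaw": 0.2,"tx": 0,"ty": 0,"tz": 0,"wx": 0,"wy": 0,"wz": 0.02},{"jaw": 0.2,"tx": 0,"ty": 0,"tz": 0,"wx": 0,"wy": 0,"wz": 0.04},{"jaw": 0.2,"tx": 0,"ty": 0,"tz": 0,"wx": 0,"wy": 0,"wz": 0.04},{"jaw": 0.2,"tx": 0,"ty": 0,"tz": 0,"wx": 0,"wy": 0,"wz": 0.04},{"jaw": 0.2,"tx": 0,"ty": 0,"tz": 0,"wx": 0,"wy": 0,"wz": 0.04},{"jaw": 0.2,"tx": 0,"ty": 0,"tz": 0,"wx": 0,"wy": 0,"wz": 0.04},{"jaw": 0.2,"tx": 0,"ty": 0,"tz": 0,"wx": 0,"wy": 0,"wz": 0.04}]'

```text
time: 14.2
eef_pos: [0.5694, 0.0295, 0.4163]
orientation: [[0.734, 0.679, 0.002], [-0.062, 0.064, 0.996], [0.676, -0.731, 0.09]]
contact_force: [0.7, -0.6, -2.9]
gripper_width: 0.682
grip_force: 44.9
```

```bash
python3 - <<'E'
from sim import *
st()
E
```

```text
t 14.2 p [0.5694 0.0295 0.4163] q [ 0.76  0.57 -0.47  1.58 -1.26  1.8  -0.31] F [ 0.7 -0.6 -2.9] w 0.682 g 44.9
[[0.734, 0.679, 0.002], [-0.062, 0.064, 0.996], [0.676, -0.731, 0.09]]
```

step_arm --plan '[{"jaw": 0.2,"tx": 0,"ty": 0,"tz": 0,"wx": 0,"wy": 0,"wz": 0.04},{"jaw": 0.2,"tx": 0,"ty": 0,"tz": 0,"wx": 0,"wy": 0,"wz": 0.04},{"jaw": 0.2,"tx": 0,"ty": 0,"tz": 0,"wx": 0,"wy": 0,"wz": 0.04},{"jaw": 0.2,"tx": 0,"ty": 0,"tz": 0,"wx": 0,"wy": 0,"wz": 0.04},{"jaw": 0.2,"tx": 0,"ty": 0,"tz": 0,"wx": 0,"wy": 0,"wz": 0.04},{"jaw": 0.2,"tx": 0,"ty": 0,"tz": 0,"wx": 0,"wy": 0,"wz": 0.04},{"jaw": 0.2,"tx": 0,"ty": 0,"tz": 0,"wx": 0,"wy": 0,"wz": 0.04},{"jaw": 0.2,"tx": 0,"ty": 0,"tz": 0,"wx": 0,"wy": 0,"wz": 0.04},{"jaw": 0.2,"tx": 0,"ty": 0,"tz": 0,"wx": 0,"wy": 0,"wz": 0.04},{"jaw": 0.2,"tx": 0,"ty": 0,"tz": 0,"wx": 0,"wy": 0,"wz": 0.04},{"jaw": 0.2,"tx": 0,"ty": 0,"tz": 0,"wx": 0,"wy": 0,"wz": 0.04},{"jaw": 0.2,"tx": 0,"ty": 0,"tz": 0,"wx": 0,"wy": 0,"wz": 0.04},{"jaw": 0.2,"tx": 0,"ty": 0,"tz": 0,"wx": 0,"wy": 0,"wz": 0.04},{"jaw": 0.2,"tx": 0,"ty": 0,"tz": 0,"wx": 0,"wy": 0,"wz": 0.03},{"jaw": 0.2,"tx": 0,"ty": 0,"tz": 0,"wx": 0,"wy": 0,"wz": 0.02},{"jaw": 0.2,"tx": 0,"ty": 0,"tz": 0,"wx": 0,"wy": 0,"wz": 0}]'

```text
time: 15.8
eef_pos: [0.5693, 0.0295, 0.4164]
orientation: [[0.506, -0.862, 0.002], [0.076, 0.047, 0.996], [-0.859, -0.504, 0.09]]
contact_force: [-0.7, -0.0, -2.2]
gripper_width: 0.676
grip_force: 44.9
```

```bash
python3 - <<'E'
from sim import *
st();R=np.array(read_state()["orientation"]);u=R@[.764,-.009,-.645];print("cap elev deg",np.degrees(np.arcsin(u[2])))
im,d=get_image("side");cv2.imwrite("pics/s2.png",im[60:330,130:400,::-1])
for r in search_frame("side","jar"):print(r)
E
```

```text
t 15.8 p [0.5693 0.0295 0.4164] q [ 0.76  0.57 -0.46  1.58 -1.26  1.8  -2.1 ] F [-0.7 -0.  -2.2] w 0.676 g 44.9
[[0.506, -0.862, 0.002], [0.076, 0.047, 0.996], [-0.859, -0.504, 0.09]]
cap elev deg -45.20070002034951
{'bbox': [269.9, 83.5, 306.0, 116.8], 'confidence': 0.96}
{'bbox': [319.7, 247.9, 348.4, 291.1], 'confidence': 0.95}
{'bbox': [217.7, 257.2, 241.8, 302.7], 'confidence': 0.84}
{'bbox': [172.4, 179.9, 194.9, 227.5], 'confidence': 0.7}
```

View pics/s2.png

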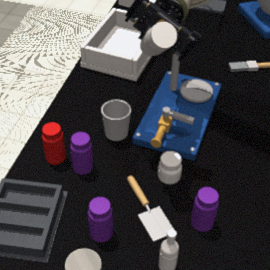

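The side view shows the white bottle held in the air, tilted over at crop px (158,40), with its cap 45° below level. I'll hold it there for 1.6 s.

step_arm --plan '[{"jaw": 0.2,"tx": 0,"ty": 0,"tz": 0,"wx": 0,"wy": 0,"wz": 0},{"jaw": 0.2,"tx": 0,"ty": 0,"tz": 0,"wx": 0,"wy": 0,"wz": 0},{"jaw": 0.2,"tx": 0,"ty": 0,"tz": 0,"wx": 0,"wy": 0,"wz": 0},{"jaw": 0.2,"tx": 0,"ty": 0,"tz": 0,"wx": 0,"wy": 0,"wz": 0},{"jaw": 0.2,"tx": 0,"ty": 0,"tz": 0,"wx": 0,"wy": 0,"wz": 0},{"jaw": 0.2,"tx": 0,"ty": 0,"tz": 0,"wx": 0,"wy": 0,"wz": 0},{"jaw": 0.2,"tx": 0,"ty": 0,"tz": 0,"wx": 0,"wy": 0,"wz": 0},{"jaw": 0.2,"tx": 0,"ty": 0,"tz": 0,"wx": 0,"wy": 0,"wz": 0},{"jaw": 0.2,"tx": 0,"ty": 0,"tz": 0,"wx": 0,"wy": 0,"wz": 0},{"jaw": 0.2,"tx": 0,"ty": 0,"tz": 0,"wx": 0,"wy": 0,"wz": 0},{"jaw": 0.2,"tx": 0,"ty": 0,"tz": 0,"wx": 0,"wy": 0,"wz": 0},{"jaw": 0.2,"tx": 0,"ty": 0,"tz": 0,"wx": 0,"wy": 0,"wz": 0},{"jaw": 0.2,"tx": 0,"ty": 0,"tz": 0,"wx": 0,"wy": 0,"wz": 0},{"jaw": 0.2,"tx": 0,"ty": 0,"tz": 0,"wx": 0,"wy": 0,"wz": 0},{"jaw": 0.2,"tx": 0,"ty": 0,"tz": 0,"wx": 0,"wy": 0,"wz": 0},{"jaw": 0.2,"tx": 0,"ty": 0,"tz": 0,"wx": 0,"wy": 0,"wz": 0}]'

```text
time: 17.5
eef_pos: [0.5694, 0.0296, 0.4174]
orientation: [[0.508, -0.861, 0.002], [0.076, 0.047, 0.996], [-0.858, -0.506, 0.089]]
contact_force: [0.4, -0.0, -2.7]
gripper_width: 0.679
grip_force: 44.9
```

step_arm --plan '[{"jaw": 0.2,"tx": 0,"ty": 0,"tz": 0,"wx": 0,"wy": 0,"wz": -0.02},{"jaw": 0.2,"tx": 0,"ty": 0,"tz": 0,"wx": 0,"wy": 0,"wz": -0.04},{"jaw": 0.2,"tx": 0,"ty": 0,"tz": 0,"wx": 0,"wy": 0,"wz": -0.04},{"jaw": 0.2,"tx": 0,"ty": 0,"tz": 0,"wx": 0,"wy": 0,"wz": -0.04},{"jaw": 0.2,"tx": 0,"ty": 0,"tz": 0,"wx": 0,"wy": 0,"wz": -0.04},{"jaw": 0.2,"tx": 0,"ty": 0,"tz": 0,"wx": 0,"wy": 0,"wz": -0.04},{"jaw": 0.2,"tx": 0,"ty": 0,"tz": 0,"wx": 0,"wy": 0,"wz": -0.04},{"jaw": 0.2,"tx": 0,"ty": 0,"tz": 0,"wx": 0,"wy": 0,"wz": -0.04},{"jaw": 0.2,"tx": 0,"ty": 0,"tz": 0,"wx": 0,"wy": 0,"wz": -0.04},{"jaw": 0.2,"tx": 0,"ty": 0,"tz": 0,"wx": 0,"wy": 0,"wz": -0.04},{"jaw": 0.2,"tx": 0,"ty": 0,"tz": 0,"wx": 0,"wy": 0,"wz": -0.04},{"jaw": 0.2,"tx": 0,"ty": 0,"tz": 0,"wx": 0,"wy": 0,"wz": -0.04},{"jaw": 0.2,"tx": 0,"ty": 0,"tz": 0,"wx": 0,"wy": 0,"wz": -0.04},{"jaw": 0.2,"tx": 0,"ty": 0,"tz": 0,"wx": 0,"wy": 0,"wz": -0.04},{"jaw": 0.2,"tx": 0,"ty": 0,"tz": 0,"wx": 0,"wy": 0,"wz": -0.04},{"jaw": 0.2,"tx": 0,"ty": 0,"tz": 0,"wx": 0,"wy": 0,"wz": -0.04},{"jaw": 0.2,"tx": 0,"ty": 0,"tz": 0,"wx": 0,"wy": 0,"wz": -0.04}]'

```text
time: 19.2
eef_pos: [0.5694, 0.0295, 0.4174]
orientation: [[0.506, 0.863, 0.002], [-0.078, 0.044, 0.996], [0.859, -0.504, 0.089]]
contact_force: [0.0, 0.9, -2.7]
gripper_width: 0.678
grip_force: 44.9
```

```bash
python3 - <<'E'
from sim import *
st();q,p,R=cur()
for az in (40,50):
    T2=lean(az,50,-1);h=np.append(PL,.127)-.006*T2[:,2];print("==",az)
    run(q,[(h+[-.02,0,.22],T2,16),(h+[0,0,.06],T2,8),(h+[0,0,.01],T2,4)],p,R)
E
```

```text
t 19.2 p [0.5694 0.0295 0.4174] q [ 0.9   0.62 -0.66  1.57 -1.18  1.73 -0.06] F [ 0.   0.9 -2.7] w 0.678 g 44.9
[[0.506, 0.863, 0.002], [-0.078, 0.044, 0.996], [0.859, -0.504, 0.089]]
== 40
n 16 t [-0.049, 0.02, -0.091] w [-0.0202, -0.0097, -0.0041] mm 21 deg 4.1
    [ 0.559 -0.043  0.375] [ 0.96  0.47 -0.6   1.65 -1.08  1.66 -0.04]
    [ 0.539 -0.12   0.351] [ 1.06  0.35 -0.52  1.69 -0.98  1.59  0.04]
    [ 0.506 -0.197  0.343] [ 1.15  0.22 -0.45  1.74 -0.91  1.51  0.12]
    [ 0.461 -0.268  0.351] [ 1.24  0.07 -0.37  1.79 -0.86  1.42  0.21]
  maxdq/row 0.08 err 0.000
n 8 t [-0.07, 0.008, 0.072] w [0.0, -0.0, -0.0] mm 20 deg 0.0
    [ 0.471 -0.268  0.271] [ 1.22  0.15 -0.38  1.89 -0.86  1.28  0.32]
    [ 0.481 -0.268  0.191] [ 1.2   0.27 -0.39  1.95 -0.88  1.14  0.43]
  maxdq/row 0.04 err 0.000
n 4 t [-0.048, 0.0, 0.04] w [0.0, -0.0, -0.0] mm 13 deg 0.0
    [ 0.481 -0.268  0.141] [ 1.19  0.35 -0.38  1.99 -0.89  1.06  0.52]
  maxdq/row 0.02 err 0.000
== 50
n 16 t [-0.051, 0.011, -0.09] w [-0.017, -0.011, -0.0054] mm 21 deg 3.8
    [ 0.554 -0.042  0.377] [ 0.96  0.48 -0.61  1.64 -1.06  1.69 -0.02]
    [ 0.532 -0.118  0.353] [ 1.05  0.39 -0.53  1.65 -0.94  1.65  0.07]
    [ 0.501 -0.196  0.344] [ 1.14  0.28 -0.46  1.67 -0.85  1.59  0.17]
    [ 0.462 -0.269  0.351] [ 1.23  0.17 -0.4   1.69 -0.79  1.53  0.28]
  maxdq/row 0.08 err 0.000
n 8 t [-0.071, 0.01, 0.07] w [-0.0, 0.0, -0.0] mm 20 deg 0.0
    [ 0.472 -0.269  0.271] [ 1.21  0.25 -0.4   1.78 -0.78  1.39  0.38]
    [ 0.482 -0.269  0.191] [ 1.18  0.36 -0.4   1.85 -0.77  1.25  0.48]
  maxdq/row 0.04 err 0.000
n 4 t [-0.048, 0.0, 0.04] w [-0.0, 0.0, 0.0] mm 12 deg 0.0
    [ 0.482 -0.269  0.141] [ 1.18  0.43 -0.39  1.88 -0.77  1.17  0.55]
  maxdq/row 0.02 err 0.000
```

step_arm --plan '[{"jaw": 0.2,"tx": -0.049,"ty": 0.02,"tz": -0.091,"wx": -0.0202,"wy": -0.0097,"wz": -0.0041},{"jaw": 0.2,"tx": -0.049,"ty": 0.02,"tz": -0.091,"wx": -0.0202,"wy": -0.0097,"wz": -0.0041},{"jaw": 0.2,"tx": -0.049,"ty": 0.02,"tz": -0.091,"wx": -0.0202,"wy": -0.0097,"wz": -0.0041},{"jaw": 0.2,"tx": -0.049,"ty": 0.02,"tz": -0.091,"wx": -0.0202,"wy": -0.0097,"wz": -0.0041},{"jaw": 0.2,"tx": -0.049,"ty": 0.02,"tz": -0.091,"wx": -0.0202,"wy": -0.0097,"wz": -0.0041},{"jaw": 0.2,"tx": -0.049,"ty": 0.02,"tz": -0.091,"wx": -0.0202,"wy": -0.0097,"wz": -0.0041},{"jaw": 0.2,"tx": -0.049,"ty": 0.02,"tz": -0.091,"wx": -0.0202,"wy": -0.0097,"wz": -0.0041},{"jaw": 0.2,"tx": -0.049,"ty": 0.02,"tz": -0.091,"wx": -0.0202,"wy": -0.0097,"wz": -0.0041},{"jaw": 0.2,"tx": -0.049,"ty": 0.02,"tz": -0.091,"wx": -0.0202,"wy": -0.0097,"wz": -0.0041},{"jaw": 0.2,"tx": -0.049,"ty": 0.02,"tz": -0.091,"wx": -0.0202,"wy": -0.0097,"wz": -0.0041},{"jaw": 0.2,"tx": -0.049,"ty": 0.02,"tz": -0.091,"wx": -0.0202,"wy": -0.0097,"wz": -0.0041},{"jaw": 0.2,"tx": -0.049,"ty": 0.02,"tz": -0.091,"wx": -0.0202,"wy": -0.0097,"wz": -0.0041},{"jaw": 0.2,"tx": -0.049,"ty": 0.02,"tz": -0.091,"wx": -0.0202,"wy": -0.0097,"wz": -0.0041},{"jaw": 0.2,"tx": -0.049,"ty": 0.02,"tz": -0.091,"wx": -0.0202,"wy": -0.0097,"wz": -0.0041},{"jaw": 0.2,"tx": -0.049,"ty": 0.02,"tz": -0.091,"wx": -0.0202,"wy": -0.0097,"wz": -0.0041},{"jaw": 0.2,"tx": -0.049,"ty": 0.02,"tz": -0.091,"wx": -0.0202,"wy": -0.0097,"wz": -0.0041},{"jaw": 0.2,"tx": 0,"ty": 0,"tz": 0,"wx": 0,"wy": 0,"wz": 0}]'

```text
time: 20.9
eef_pos: [0.4593, -0.2702, 0.3522]
orientation: [[0.498, 0.638, 0.587], [0.416, -0.77, 0.483], [0.761, 0.004, -0.649]]
contact_force: [0.4, 0.5, -2.3]
gripper_width: 0.678
grip_force: 44.9
```

```bash
python3 - <<'E'
from sim import *
st();q,p,R=cur()
gp=p+.006*R[:,2]; print("grasp",gp)
for c in ("side","top"):
    im,d=get_image(c);W=cloud(c,d);hs=cv2.cvtColor(im,cv2.COLOR_RGB2HSV)
    k=(d>0)&(np.hypot(W[...,0]-gp[0],W[...,1]-gp[1])<.07)&(hs[...,1]<60)&(hs[...,2]>150)&(abs(W[...,2]-gp[2])<.09)
    Q=W[k];print(c,len(Q));
    for z in np.arange(-.085,.06,.01):
        a=Q[abs(Q[:,2]-gp[2]-z)<.005]
        if len(a)>3:print(round(z,3),len(a),np.round(a[:,:2].mean(0)-gp[:2],3),np.round(np.ptp(a[:,:2],axis=0),3))
    if c=="side": cv2.imwrite("pics/s3.png",im[20:260,200:440,::-1].repeat(2,0).repeat(2,1))
E
```

```text
t 20.9 p [ 0.4593 -0.2702  0.3522] q [ 1.25  0.09 -0.35  1.77 -0.85  1.39  0.24] F [ 0.4  0.5 -2.3] w 0.678 g 44.9
[[0.498, 0.638, 0.587], [0.416, -0.77, 0.483], [0.761, 0.004, -0.649]]
grasp [ 0.46286234 -0.26734526  0.34830751]
side 202
0.015 5 [0.003 0.02 ] [0.043 0.016]
0.025 52 [0.003 0.019] [0.057 0.093]
0.035 8 [ 0.    -0.046] [0.021 0.015]
0.045 134 [0.001 0.006] [0.049 0.05 ]
top 608
0.015 15 [ 0.011 -0.003] [0.05  0.069]
0.025 72 [0.014 0.015] [0.055 0.066]
0.035 5 [0.028 0.005] [0.    0.006]
0.045 512 [0.002 0.004] [0.05  0.049]
```

View pics/s3.png

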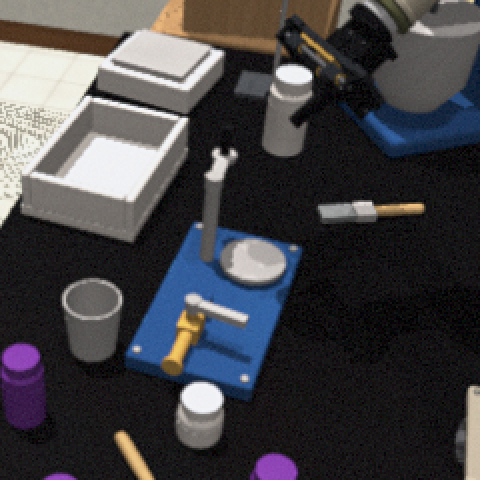

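The bottle is upright in the grip, cap at px (293,75) in the crop, and its cap top is level. Now I lower it onto the plate.

```bash
python3 - <<'E'
from sim import *
q,p,R=cur()
T2=lean(40,50,-1);u=[.764,-.009,-.645]
h=np.append(PL+[-.001,-.003],.124)-.006*R[:,2]
run(q,[(h+[0,0,.05],R,9),(h+[0,0,.006],R,4)],p,R)
E
```

```text
n 9 t [-0.069, 0.008, 0.068] w [0.0, 0.0, 0.0] mm 19 deg 0.0
    [ 0.469 -0.269  0.274] [ 1.22  0.15 -0.37  1.88 -0.86  1.29  0.31]
    [ 0.478 -0.271  0.197] [ 1.2   0.26 -0.38  1.95 -0.87  1.15  0.42]
    [ 0.48  -0.271  0.178] [ 1.19  0.29 -0.38  1.96 -0.87  1.12  0.45]
  maxdq/row 0.05 err 0.000
n 4 t [-0.042, 0.0, 0.036] w [0.0, 0.0, 0.0] mm 11 deg 0.0
    [ 0.48  -0.271  0.134] [ 1.19  0.36 -0.38  1.99 -0.89  1.05  0.53]
  maxdq/row 0.02 err 0.000
```

step_arm --plan '[{"jaw": 0.2,"tx": -0.069,"ty": 0.008,"tz": 0.068,"wx": 0,"wy": 0,"wz": 0},{"jaw": 0.2,"tx": -0.069,"ty": 0.008,"tz": 0.068,"wx": 0,"wy": 0,"wz": 0},{"jaw": 0.2,"tx": -0.069,"ty": 0.008,"tz": 0.068,"wx": 0,"wy": 0,"wz": 0},{"jaw": 0.2,"tx": -0.069,"ty": 0.008,"tz": 0.068,"wx": 0,"wy": 0,"wz": 0},{"jaw": 0.2,"tx": -0.069,"ty": 0.008,"tz": 0.068,"wx": 0,"wy": 0,"wz": 0},{"jaw": 0.2,"tx": -0.069,"ty": 0.008,"tz": 0.068,"wx": 0,"wy": 0,"wz": 0},{"jaw": 0.2,"tx": -0.069,"ty": 0.008,"tz": 0.068,"wx": 0,"wy": 0,"wz": 0},{"jaw": 0.2,"tx": -0.069,"ty": 0.008,"tz": 0.068,"wx": 0,"wy": 0,"wz": 0},{"jaw": 0.2,"tx": -0.069,"ty": 0.008,"tz": 0.068,"wx": 0,"wy": 0,"wz": 0},{"jaw": 0.2,"tx": -0.042,"ty": 0,"tz": 0.036,"wx": 0,"wy": 0,"wz": 0},{"jaw": 0.2,"tx": -0.042,"ty": 0,"tz": 0.036,"wx": 0,"wy": 0,"wz": 0},{"jaw": 0.2,"tx": -0.042,"ty": 0,"tz": 0.036,"wx": 0,"wy": 0,"wz": 0},{"jaw": 0.2,"tx": -0.042,"ty": 0,"tz": 0.036,"wx": 0,"wy": 0,"wz": 0},{"jaw": 0.2,"tx": 0,"ty": 0,"tz": 0,"wx": 0,"wy": 0,"wz": 0}]'

```text
time: 22.4
eef_pos: [0.48, -0.2694, 0.1313]
orientation: [[0.497, 0.642, 0.583], [0.413, -0.767, 0.492], [0.763, -0.004, -0.646]]
contact_force: [-0.4, 0.6, -3.2]
gripper_width: 0.677
grip_force: 44.9
```

```bash
python3 - <<'E'
from sim import *
st();q,p,R=cur();gp=p+.006*R[:,2];print("gp",gp,"up",R@[.764,-.009,-.645])
for c in ("side","top"):
    im,d=get_image(c);W=cloud(c,d);hs=cv2.cvtColor(im,cv2.COLOR_RGB2HSV)
    k=(d>0)&(np.hypot(W[...,0]-gp[0],W[...,1]-gp[1])<.05)&(hs[...,1]<60)&(hs[...,2]>130)&(abs(W[...,2]-gp[2]-.046)<.008)
    Q=W[k];print(c,len(Q),np.round(np.percentile(Q,[2,50,98],axis=0),4).tolist())
E
```

```text
t 22.4 p [ 0.48   -0.2694  0.1313] q [ 1.21  0.39 -0.37  1.94 -0.88  1.05  0.54] F [-0.4  0.6 -3.2] w 0.677 g 44.9
[[0.497, 0.642, 0.583], [0.413, -0.767, 0.492], [0.763, -0.004, -0.646]]
gp [ 0.48354785 -0.26648994  0.12746767] up [-0.00210213  0.00534855  0.99988448]
side 125 [[0.4624, -0.2873, 0.1699], [0.4848, -0.2603, 0.1738], [0.5052, -0.2388, 0.1763]]
top 326 [[0.4629, -0.2882, 0.168], [0.486, -0.265, 0.1748], [0.5071, -0.2416, 0.1785]]
```

step_arm --plan '[{"jaw": 0.2,"tx": -0.005,"ty": 0,"tz": 0.004,"wx": 0,"wy": 0,"wz": 0},{"jaw": 0.2,"tx": -0.005,"ty": 0,"tz": 0.004,"wx": 0,"wy": 0,"wz": 0},{"jaw": 0.2,"tx": 0,"ty": 0,"tz": 0,"wx": 0,"wy": 0,"wz": 0}]'

```text
time: 22.8
eef_pos: [0.4805, -0.27, 0.1303]
orientation: [[0.496, 0.642, 0.584], [0.415, -0.766, 0.491], [0.763, -0.001, -0.647]]
contact_force: [0.6, 0.6, -2.7]
gripper_width: 0.678
grip_force: 44.9
```

step_arm --plan '[{"jaw": 0.2,"tx": -0.004,"ty": 0,"tz": 0.003,"wx": 0,"wy": 0,"wz": 0},{"jaw": 0.2,"tx": 0,"ty": 0,"tz": 0,"wx": 0,"wy": 0,"wz": 0}]'

```text
time: 23.0
eef_pos: [0.4804, -0.27, 0.1291]
orientation: [[0.496, 0.642, 0.584], [0.414, -0.767, 0.491], [0.763, -0.002, -0.647]]
contact_force: [-0.4, 1.0, -3.3]
gripper_width: 0.676
grip_force: 44.9
```

step_arm --plan '[{"jaw": 0.2,"tx": -0.004,"ty": 0,"tz": 0.0033,"wx": 0,"wy": 0,"wz": 0},{"jaw": 0.2,"tx": 0,"ty": 0,"tz": 0,"wx": 0,"wy": 0,"wz": 0}]'

```text
time: 23.2
eef_pos: [0.4804, -0.2699, 0.128]
orientation: [[0.496, 0.642, 0.584], [0.414, -0.767, 0.491], [0.763, -0.002, -0.647]]
contact_force: [0.3, -0.6, -2.3]
gripper_width: 0.679
grip_force: 44.9
```

step_arm --plan '[{"jaw": 0.2,"tx": -0.004,"ty": 0,"tz": 0.0033,"wx": 0,"wy": 0,"wz": 0},{"jaw": 0.2,"tx": 0,"ty": 0,"tz": 0,"wx": 0,"wy": 0,"wz": 0}]'

```text
time: 23.4
eef_pos: [0.4807, -0.2699, 0.1276]
orientation: [[0.496, 0.642, 0.585], [0.414, -0.766, 0.491], [0.763, -0.001, -0.646]]
contact_force: [-2.0, -0.4, 3.7]
gripper_width: 0.678
grip_force: 44.8
```

The force rise shows contact with the plate. I'll release gently and then back out along the fingers.

step_arm --plan '[{"jaw": 0.66,"tx": 0,"ty": 0,"tz": 0,"wx": 0,"wy": 0,"wz": 0},{"jaw": 0.72,"tx": 0,"ty": 0,"tz": 0,"wx": 0,"wy": 0,"wz": 0},{"jaw": 0.78,"tx": 0,"ty": 0,"tz": 0,"wx": 0,"wy": 0,"wz": 0},{"jaw": 0.9,"tx": 0,"ty": 0,"tz": 0,"wx": 0,"wy": 0,"wz": 0},{"jaw": 0.9,"tx": 0,"ty": 0,"tz": 0,"wx": 0,"wy": 0,"wz": 0}]'

```text
time: 23.9
eef_pos: [0.4803, -0.2699, 0.1269]
orientation: [[0.497, 0.642, 0.584], [0.414, -0.767, 0.491], [0.763, -0.002, -0.647]]
contact_force: [0.2, 0.0, 0.4]
gripper_width: 0.862
grip_force: 0.0
```

```bash
python3 - <<'E'
from sim import *
st();q,p,R=cur()
run(q,[(p-.14*R[:,2],R,7)],p,R)
E
```

```text
t 23.9 p [ 0.4803 -0.2699  0.1269] q [ 1.21  0.4  -0.37  1.94 -0.88  1.04  0.55] F [0.2 0.  0.4] w 0.862 g 0.0
[[0.497, 0.642, 0.584], [0.414, -0.767, 0.491], [0.763, -0.002, -0.647]]
n 7 t [0.0, -0.0, -0.1] w [0.0, 0.0, 0.0] mm 20 deg 0.0
    [ 0.434 -0.309  0.179] [ 1.27  0.3  -0.34  1.94 -0.83  1.21  0.51]
    [ 0.399 -0.339  0.217] [ 1.33  0.26 -0.31  1.88 -0.79  1.33  0.49]
  maxdq/row 0.04 err 0.000
```

step_arm --plan '[{"jaw": 0.9,"tx": 0,"ty": 0,"tz": -0.05,"wx": 0,"wy": 0,"wz": 0},{"jaw": 0.9,"tx": 0,"ty": 0,"tz": -0.1,"wx": 0,"wy": 0,"wz": 0},{"jaw": 0.9,"tx": 0,"ty": 0,"tz": -0.1,"wx": 0,"wy": 0,"wz": 0},{"jaw": 0.9,"tx": 0,"ty": 0,"tz": -0.1,"wx": 0,"wy": 0,"wz": 0},{"jaw": 0.9,"tx": 0,"ty": 0,"tz": -0.1,"wx": 0,"wy": 0,"wz": 0},{"jaw": 0.9,"tx": 0,"ty": 0,"tz": -0.1,"wx": 0,"wy": 0,"wz": 0},{"jaw": 0.9,"tx": 0,"ty": 0,"tz": -0.1,"wx": 0,"wy": 0,"wz": 0},{"jaw": 0.9,"tx": 0.15,"ty": 0,"tz": -0.13,"wx": 0,"wy": 0,"wz": 0},{"jaw": 0.9,"tx": 0.15,"ty": 0,"tz": -0.13,"wx": 0,"wy": 0,"wz": 0},{"jaw": 0.9,"tx": 0.15,"ty": 0,"tz": -0.13,"wx": 0,"wy": 0,"wz": 0}]'

```text
time: 24.9
eef_pos: [0.4028, -0.3349, 0.3321]
orientation: [[0.497, 0.642, 0.584], [0.414, -0.767, 0.49], [0.763, -0.002, -0.647]]
contact_force: [-0.5, -0.6, 0.5]
gripper_width: 0.9
grip_force: 0.0
```

```bash
cat > look.py <<'E'
from sim import *
import sys
st()
for c in ("side","top"):
    im,d=get_image(c);np.savez("pics/%s_%s.npz"%(c,sys.argv[1]),im=im,d=d);W=cloud(c,d);hs=cv2.cvtColor(im,cv2.COLOR_RGB2HSV)
    def pr(n,x,y,r,z0,z1,m=True,dx=None):
        k=(d>0)&(np.hypot(W[...,0]-x,W[...,1]-y)<r)&(W[...,2]>z0)&(W[...,2]<z1)&m
        Q=W[k];print(c,n,len(Q),np.round(np.percentile(Q,[2,50,98],axis=0),4).tolist() if len(Q)>3 else "")
        return Q
    w=(hs[...,1]<60)
    pr("cap",.4845,-.265,.05,.162,.175,w&(hs[...,2]>150))
    pr("plate",.4845,-.265,.07,.045,.056,w)
    pr("pintop",.562,-.35,.04,.232,.248); pr("arm",.562,-.32,.07,.184,.192)
    pr("posttop",.5645,-.27,.02,.19,.22)
    k=(d>0)&(abs(W[...,2]-.101)<.006)&(np.hypot(W[...,0]-.5476,W[...,1]+.0798)<.1)&w&(W[...,1]>-.17)
    Q=W[k][:,:2]; Q=Q[np.hypot(*(Q-[.5476,-.0798]).T)>.02]
    a=np.degrees(np.arctan2(Q[:,1]+.0798,-(Q[:,0]-.5476)));print(c,"valve ang from -x cw",np.round(np.percentile(a,[10,50,90]),1),"n",len(a), "joint deg", round(np.median(a)-4.2,1), "end",np.round(Q[np.argsort(-np.hypot(*(Q-[.5476,-.0798]).T))[:8]].mean(0),4))
E
python3 look.py a
```

```text
t 24.9 p [ 0.4028 -0.3349  0.3321] q [ 1.34  0.18 -0.29  1.72 -0.8   1.49  0.35] F [-0.5 -0.6  0.5] w 0.9 g 0.0
[[0.497, 0.642, 0.584], [0.414, -0.767, 0.49], [0.763, -0.002, -0.647]]
side cap 119 [[0.4633, -0.2893, 0.1654], [0.4851, -0.2644, 0.1695], [0.5085, -0.2398, 0.173]]
side plate 330 [[0.434, -0.2989, 0.0456], [0.4781, -0.2423, 0.0492], [0.5344, -0.212, 0.0552]]
side pintop 26 [[0.5549, -0.3575, 0.2323], [0.5636, -0.3471, 0.2386], [0.5721, -0.339, 0.2415]]
side arm 100 [[0.5461, -0.3669, 0.1846], [0.5595, -0.3285, 0.1878], [0.5763, -0.2565, 0.1917]]
side posttop 56 [[0.5488, -0.2819, 0.1909], [0.5609, -0.2668, 0.1956], [0.5744, -0.253, 0.2004]]
side valve ang from -x cw [ 4.5 14.  23.9] n 105 joint deg 9.8 end [ 0.4637 -0.0606]
top cap 305 [[0.463, -0.2899, 0.1663], [0.4862, -0.2668, 0.17], [0.5096, -0.2445, 0.1743]]
top plate 586 [[0.4339, -0.3025, 0.0464], [0.4801, -0.2469, 0.0503], [0.5364, -0.2143, 0.0545]]
top pintop 45 [[0.5543, -0.3593, 0.2351], [0.5617, -0.3508, 0.2395], [0.569, -0.344, 0.2439]]
top arm 268 [[0.5464, -0.3646, 0.1849], [0.5619, -0.3299, 0.1881], [0.5802, -0.2616, 0.1914]]
top posttop 106 [[0.5506, -0.2862, 0.1912], [0.5635, -0.2721, 0.1968], [0.5765, -0.2598, 0.2]]
top valve ang from -x cw [ 3.6 10.7 18.6] n 135 joint deg 6.5 end [ 0.4648 -0.0645]
```

```bash
cat > arc.py <<'E'
from sim import *
C=np.array([.5635,-.2705])
def down(yx,yy):
    y=np.array([yx,yy,0])/np.hypot(yx,yy);z=np.array([0,0,-1.]);return np.stack([np.cross(y,z),y,z],1)
def rotabout(C,p,R,deg):
    Q=Ro.from_euler('z',deg,degrees=True).as_matrix();c=np.append(C,0);return c+Q@(p-c),Q@R
E
python3 - <<'E'
from arc import *
q,p,R=cur()
T=down(1,0);a=np.array([.562,-.350,.224])
e=rotabout(C,a,T,-93)
print(e[0])
run(q,[(a+[0,0,.1],T,12),(a,T,5),(e[0],e[1],16)],p,R)
E
```

```text
[ 0.48418746 -0.26484135  0.224     ]
n 12 t [0.019, 0.062, 0.02] w [0.0102, -0.0214, -0.0216] mm 14 deg 5.8
    [ 0.455 -0.355  0.337] [ 1.16  0.26 -0.36  1.49 -0.49  1.51  0.32]
    [ 0.509 -0.359  0.334] [ 0.96  0.36 -0.39  1.29 -0.16  1.54  0.34]
    [ 0.562 -0.35   0.324] [ 0.75  0.44 -0.39  1.18  0.16  1.55  0.4 ]
  maxdq/row 0.08 err 0.000
n 5 t [0.0, 0.0, 0.1] w [-0.0, 0.0, 0.0] mm 20 deg 0.0
    [ 0.562 -0.35   0.244] [ 0.76  0.46 -0.39  1.33  0.17  1.38  0.39]
    [ 0.562 -0.35   0.224] [ 0.76  0.47 -0.38  1.37  0.17  1.34  0.39]
  maxdq/row 0.04 err 0.000
n 16 t [0.003, -0.04, -0.0] w [-0.0, -0.0, 0.0323] mm 8 deg 5.8
    [ 0.531 -0.343  0.224] [ 0.75  0.39 -0.31  1.47  0.12  1.31  0.03]
    [ 0.505 -0.324  0.224] [ 0.71  0.31 -0.25  1.57  0.08  1.28 -0.35]
    [ 0.488 -0.297  0.224] [ 0.66  0.24 -0.21  1.65  0.05  1.26 -0.76]
    [ 0.484 -0.265  0.224] [ 0.59  0.19 -0.18  1.7   0.03  1.25 -1.2 ]
  maxdq/row 0.11 err 0.000
```

step_arm --plan '[{"jaw": 0.6,"tx": 0.019,"ty": 0.062,"tz": 0.02,"wx": 0.0102,"wy": -0.0214,"wz": -0.0216},{"jaw": 0.6,"tx": 0.019,"ty": 0.062,"tz": 0.02,"wx": 0.0102,"wy": -0.0214,"wz": -0.0216},{"jaw": 0.6,"tx": 0.019,"ty": 0.062,"tz": 0.02,"wx": 0.0102,"wy": -0.0214,"wz": -0.0216},{"jaw": 0.6,"tx": 0.019,"ty": 0.062,"tz": 0.02,"wx": 0.0102,"wy": -0.0214,"wz": -0.0216},{"jaw": 0.6,"tx": 0.019,"ty": 0.062,"tz": 0.02,"wx": 0.0102,"wy": -0.0214,"wz": -0.0216},{"jaw": 0.6,"tx": 0.019,"ty": 0.062,"tz": 0.02,"wx": 0.0102,"wy": -0.0214,"wz": -0.0216},{"jaw": 0.6,"tx": 0.019,"ty": 0.062,"tz": 0.02,"wx": 0.0102,"wy": -0.0214,"wz": -0.0216},{"jaw": 0.6,"tx": 0.019,"ty": 0.062,"tz": 0.02,"wx": 0.0102,"wy": -0.0214,"wz": -0.0216},{"jaw": 0.6,"tx": 0.019,"ty": 0.062,"tz": 0.02,"wx": 0.0102,"wy": -0.0214,"wz": -0.0216},{"jaw": 0.6,"tx": 0.019,"ty": 0.062,"tz": 0.02,"wx": 0.0102,"wy": -0.0214,"wz": -0.0216},{"jaw": 0.6,"tx": 0.019,"ty": 0.062,"tz": 0.02,"wx": 0.0102,"wy": -0.0214,"wz": -0.0216},{"jaw": 0.6,"tx": 0.019,"ty": 0.062,"tz": 0.02,"wx": 0.0102,"wy": -0.0214,"wz": -0.0216},{"jaw": 0.6,"tx": 0,"ty": 0,"tz": 0,"wx": 0,"wy": 0,"wz": 0}]'

```text
time: 26.3
eef_pos: [0.5629, -0.3454, 0.317]
orientation: [[-0.009, 1.0, -0.007], [1.0, 0.009, 0.008], [0.008, -0.007, -1.0]]
contact_force: [0.1, 1.0, 0.1]
gripper_width: 0.6
grip_force: 0.0
```

```bash
python3 - <<'E'
from arc import *
st();q,p,R=cur()
T=down(1,0);a=np.array([.562,-.350,.224])
run(q,[(a,T,6)],p,R)
E
```

```text
t 26.3 p [ 0.5629 -0.3454  0.317 ] q [ 0.76  0.43 -0.4   1.21  0.16  1.54  0.39] F [0.1 1.  0.1] w 0.6 g 0.0
[[-0.009, 1.0, -0.007], [1.0, 0.009, 0.008], [0.008, -0.007, -1.0]]
n 6 t [-0.004, -0.0, 0.077] w [-0.0003, -0.0004, 0.0005] mm 16 deg 0.1
    [ 0.562 -0.348  0.255] [ 0.76  0.45 -0.4   1.32  0.17  1.41  0.39]
    [ 0.562 -0.35   0.224] [ 0.77  0.47 -0.39  1.37  0.18  1.34  0.39]
  maxdq/row 0.03 err 0.000
```

step_arm --plan '[{"jaw": 0.6,"tx": -0.004,"ty": 0,"tz": 0.077,"wx": 0,"wy": 0,"wz": 0.0005},{"jaw": 0.6,"tx": -0.004,"ty": 0,"tz": 0.077,"wx": 0,"wy": 0,"wz": 0.0005},{"jaw": 0.6,"tx": -0.004,"ty": 0,"tz": 0.077,"wx": 0,"wy": 0,"wz": 0.0005},{"jaw": 0.6,"tx": -0.004,"ty": 0,"tz": 0.077,"wx": 0,"wy": 0,"wz": 0.0005},{"jaw": 0.6,"tx": -0.004,"ty": 0,"tz": 0.077,"wx": 0,"wy": 0,"wz": 0.0005},{"jaw": 0.6,"tx": -0.004,"ty": 0,"tz": 0.077,"wx": 0,"wy": 0,"wz": 0.0005},{"jaw": 0,"tx": 0,"ty": 0,"tz": 0,"wx": 0,"wy": 0,"wz": 0},{"jaw": 0,"tx": 0,"ty": 0,"tz": 0,"wx": 0,"wy": 0,"wz": 0},{"jaw": 0,"tx": 0,"ty": 0,"tz": 0,"wx": 0,"wy": 0,"wz": 0},{"jaw": 0,"tx": 0,"ty": 0,"tz": 0,"wx": 0,"wy": 0,"wz": 0},{"jaw": 0,"tx": 0,"ty": 0,"tz": 0,"wx": 0,"wy": 0,"wz": 0}]' --squeeze 10

```text
time: 27.4
eef_pos: [0.5606, -0.3533, 0.2263]
orientation: [[0.009, 1.0, -0.004], [1.0, -0.009, 0.006], [0.006, -0.004, -1.0]]
contact_force: [1.8, -0.4, 0.8]
gripper_width: 0.231
grip_force: 0.6
```

```bash
python3 - <<'E'
from arc import *
st();q,p,R=cur()
e=rotabout(C,p,R,-60);run(q,[(e[0],e[1],12)],p,R)
E
```

```text
t 27.4 p [ 0.5606 -0.3533  0.2263] q [ 0.77  0.46 -0.39  1.36  0.17  1.37  0.38] F [ 1.8 -0.4  0.8] w 0.231 g 0.6
[[0.009, 1.0, -0.004], [1.0, -0.009, 0.006], [0.006, -0.004, -1.0]]
n 12 t [0.003, -0.036, 0.0] w [-0.0002, 0.0001, 0.0278] mm 7 deg 5.0
    [ 0.532 -0.347  0.226] [ 0.76  0.4  -0.33  1.45  0.13  1.32  0.08]
    [ 0.508 -0.332  0.226] [ 0.74  0.32 -0.28  1.54  0.08  1.3  -0.24]
    [ 0.49  -0.309  0.226] [ 0.7   0.26 -0.24  1.62  0.05  1.27 -0.59]
  maxdq/row 0.09 err 0.000
```

step_arm --plan '[{"jaw": 0,"tx": 0.01,"ty": 0,"tz": 0,"wx": 0,"wy": 0,"wz": 0},{"jaw": 0,"tx": 0,"ty": 0,"tz": 0,"wx": 0,"wy": 0,"wz": 0},{"jaw": 0,"tx": 0.003,"ty": -0.018,"tz": 0,"wx": 0,"wy": 0,"wz": 0.0139},{"jaw": 0,"tx": 0.003,"ty": -0.036,"tz": 0,"wx": 0,"wy": 0,"wz": 0.0278},{"jaw": 0,"tx": 0.003,"ty": -0.036,"tz": 0,"wx": 0,"wy": 0,"wz": 0.0278},{"jaw": 0,"tx": 0.003,"ty": -0.036,"tz": 0,"wx": 0,"wy": 0,"wz": 0.0278}]'

```text
time: 28.0
eef_pos: [0.5349, -0.3479, 0.2262]
orientation: [[0.315, 0.949, -0.004], [0.949, -0.315, 0.004], [0.003, -0.005, -1.0]]
contact_force: [0.2, -6.4, -1.3]
gripper_width: 0.205
grip_force: 10.0
```

```bash
python3 - <<'E'
from arc import *
st();q,p,R=cur()
v=p[:2]-C;print("r",np.hypot(*v),"ang to home",(np.degrees(np.arctan2(v[1],v[0]))%360)-175.8)
E
```

```text
t 28.0 p [ 0.5349 -0.3479  0.2262] q [ 0.77  0.4  -0.35  1.43  0.13  1.34  0.09] F [ 0.2 -6.4 -1.3] w 0.205 g 10.0
[[0.315, 0.949, -0.004], [0.949, -0.315, 0.004], [0.003, -0.005, -1.0]]
r 0.0824713435537278 ang to home 73.92406464960021
```

step_arm --plan '[{"jaw": 0,"tx": -0.003,"ty": -0.036,"tz": 0,"wx": 0,"wy": 0,"wz": 0.0278},{"jaw": 0,"tx": 0,"ty": -0.036,"tz": 0,"wx": 0,"wy": 0,"wz": 0.0278},{"jaw": 0,"tx": 0.003,"ty": -0.036,"tz": 0,"wx": 0,"wy": 0,"wz": 0.0278},{"jaw": 0,"tx": 0.003,"ty": -0.036,"tz": 0,"wx": 0,"wy": 0,"wz": 0.0278},{"jaw": 0,"tx": 0.003,"ty": -0.036,"tz": 0,"wx": 0,"wy": 0,"wz": 0.0278},{"jaw": 0,"tx": 0.003,"ty": -0.036,"tz": 0,"wx": 0,"wy": 0,"wz": 0.0278}]'

```text
time: 28.6
eef_pos: [0.5, -0.3228, 0.2262]
orientation: [[0.746, 0.666, -0.004], [0.666, -0.746, 0.006], [0.001, -0.008, -1.0]]
contact_force: [3.2, -1.0, -3.4]
gripper_width: 0.203
grip_force: 10.0
```

step_arm --plan '[{"jaw": 0,"tx": 0.003,"ty": -0.036,"tz": 0,"wx": 0,"wy": 0,"wz": 0.0278},{"jaw": 0,"tx": 0.003,"ty": -0.036,"tz": 0,"wx": 0,"wy": 0,"wz": 0.0278},{"jaw": 0,"tx": 0.003,"ty": -0.036,"tz": 0,"wx": 0,"wy": 0,"wz": 0.0278},{"jaw": 0,"tx": 0.003,"ty": -0.036,"tz": 0,"wx": 0,"wy": 0,"wz": 0.0278},{"jaw": 0,"tx": 0.003,"ty": -0.036,"tz": 0,"wx": 0,"wy": 0,"wz": 0.0278},{"jaw": 0,"tx": 0,"ty": 0,"tz": 0,"wx": 0,"wy": 0,"wz": 0}]'

```text
time: 29.2
eef_pos: [0.484, -0.2895, 0.2263]
orientation: [[0.957, 0.292, -0.005], [0.292, -0.957, 0.008], [-0.002, -0.009, -1.0]]
contact_force: [4.0, 0.5, -5.0]
gripper_width: 0.205
grip_force: 10.0
```

```bash
python3 - <<'E'
from arc import *
st();q,p,R=cur()
v=p[:2]-C;print("r",np.hypot(*v),"ang to home",(np.degrees(np.arctan2(v[1],v[0]))%360)-175.8)
E
```

```text
t 29.2 p [ 0.484  -0.2895  0.2263] q [ 0.68  0.23 -0.25  1.64  0.05  1.29 -0.86] F [ 4.   0.5 -5. ] w 0.205 g 10.0
[[0.957, 0.292, -0.005], [0.292, -0.957, 0.008], [-0.002, -0.009, -1.0]]
r 0.08172368293076981 ang to home 17.67933191713476
```

step_arm --plan '[{"jaw": 0,"tx": 0.003,"ty": -0.036,"tz": 0,"wx": 0,"wy": 0,"wz": 0.0278},{"jaw": 0,"tx": 0.003,"ty": -0.036,"tz": 0,"wx": 0,"wy": 0,"wz": 0.0278},{"jaw": 0,"tx": 0.003,"ty": -0.036,"tz": 0,"wx": 0,"wy": 0,"wz": 0.0278},{"jaw": 0,"tx": 0,"ty": 0,"tz": 0,"wx": 0,"wy": 0,"wz": 0}]'

```text
time: 29.6
eef_pos: [0.4821, -0.2682, 0.2263]
orientation: [[0.999, 0.035, -0.003], [0.035, -0.999, 0.007], [-0.003, -0.008, -1.0]]
contact_force: [8.4, -0.4, -8.1]
gripper_width: 0.203
grip_force: 10.0
```

step_arm --plan '[{"jaw": 0,"tx": 0,"ty": -0.015,"tz": 0,"wx": 0,"wy": 0,"wz": 0.01},{"jaw": 0,"tx": 0,"ty": -0.01,"tz": 0,"wx": 0,"wy": 0,"wz": 0.006},{"jaw": 0,"tx": 0,"ty": 0,"tz": 0,"wx": 0,"wy": 0,"wz": 0}]'

```text
time: 29.9
eef_pos: [0.4819, -0.2662, 0.2265]
orientation: [[1.0, -0.015, -0.002], [-0.015, -1.0, 0.004], [-0.002, -0.004, -1.0]]
contact_force: [11.6, -7.4, -10.6]
gripper_width: 0.202
grip_force: 10.0
```

```bash
python3 - <<'E'
from arc import *
st();q,p,R=cur()
v=p[:2]-C;print("r",np.hypot(*v),"ang to home",(np.degrees(np.arctan2(v[1],v[0]))%360)-175.8)
E
```

```text
t 29.9 p [ 0.4819 -0.2662  0.2265] q [ 0.63  0.2  -0.24  1.68  0.04  1.28 -1.2 ] F [ 11.6  -7.4 -10.6] w 0.202 g 10.0
[[1.0, -0.015, -0.002], [-0.015, -1.0, 0.004], [-0.002, -0.004, -1.0]]
r 0.08172445924358968 ang to home 1.2104319920692603
```

step_arm --plan '[{"jaw": 0,"tx": 0,"ty": -0.01,"tz": 0,"wx": 0,"wy": 0,"wz": 0},{"jaw": 0,"tx": 0,"ty": -0.01,"tz": 0,"wx": 0,"wy": 0,"wz": 0},{"jaw": 0,"tx": 0,"ty": 0,"tz": 0,"wx": 0,"wy": 0,"wz": 0}]' --squeeze 25

```text
time: 30.2
eef_pos: [0.4818, -0.266, 0.2265]
orientation: [[1.0, -0.018, -0.0], [-0.018, -1.0, -0.001], [-0.0, 0.001, -1.0]]
contact_force: [15.5, -21.2, -16.0]
gripper_width: 0.203
grip_force: 25.0
```

The arm is hard against its stop: 21 N with no further travel. I'll release it and lift.

step_arm --plan '[{"jaw": 0.25,"tx": 0,"ty": 0.01,"tz": 0,"wx": 0,"wy": 0,"wz": 0},{"jaw": 0.4,"tx": 0,"ty": 0,"tz": 0,"wx": 0,"wy": 0,"wz": 0},{"jaw": 0.6,"tx": 0,"ty": 0,"tz": 0,"wx": 0,"wy": 0,"wz": 0},{"jaw": 0.6,"tx": 0,"ty": 0,"tz": 0,"wx": 0,"wy": 0,"wz": 0},{"jaw": 0.6,"tx": 0,"ty": 0,"tz": -0.08,"wx": 0,"wy": 0,"wz": 0},{"jaw": 0.6,"tx": 0,"ty": 0,"tz": -0.15,"wx": 0,"wy": 0,"wz": 0},{"jaw": 0.6,"tx": 0,"ty": 0,"tz": -0.15,"wx": 0,"wy": 0,"wz": 0},{"jaw": 0.6,"tx": 0,"ty": 0,"tz": -0.15,"wx": 0,"wy": 0,"wz": 0}]'

```text
time: 31.0
eef_pos: [0.4812, -0.2627, 0.3339]
orientation: [[1.0, -0.015, -0.005], [-0.015, -1.0, 0.007], [-0.005, -0.007, -1.0]]
contact_force: [1.1, -0.7, -1.0]
gripper_width: 0.594
grip_force: 0.0
```

```bash
python3 - <<'E'
from arc import *
st();q,p,R=cur()
S=np.array([.5476,-.0798])
th=np.radians(4.2+7);d=np.array([-np.cos(th),np.sin(th)]);g=S+.06*d;print(g)
for sgn in (1,-1):
    t=sgn*np.array([d[1],-d[0]]);T=down(*t);print("y",t)
    a=np.append(g,.099)
    e=rotabout(S,a,T,-38)
    run(q,[(a+[0,0,.12],T,10),(a,T,6),(e[0],e[1],9)],p,R)
E
```

```text
t 31.0 p [ 0.4812 -0.2627  0.3339] q [ 0.63  0.15 -0.24  1.51  0.03  1.5  -1.19] F [ 1.1 -0.7 -1. ] w 0.594 g 0.0
[[1.0, -0.015, -0.005], [-0.015, -1.0, 0.007], [-0.005, -0.007, -1.0]]
[ 0.48874269 -0.06814594]
y [0.19423435 0.98095516]
n 10 t [0.141, -0.03, 0.057] w [-0.0003, -0.0003, -0.0943] mm 31 deg 17.0
    [ 0.568 -0.197  0.288] [ 0.61  0.3  -0.44  1.45  0.13  1.43 -0.22]
    [ 0.541 -0.092  0.242] [ 0.67  0.22 -0.68  1.67  0.14  1.3   0.77]
    [ 0.489 -0.068  0.219] [ 0.77  0.09 -0.76  1.85  0.07  1.23  1.38]
  maxdq/row 0.32 err 0.000
n 6 t [-0.0, 0.0, 0.1] w [0.0, 0.0, -0.0] mm 20 deg 0.0
    [ 0.489 -0.068  0.139] [ 0.73  0.19 -0.75  1.95  0.15  1.05  1.31]
    [ 0.489 -0.068  0.099] [ 0.7   0.25 -0.73  1.99  0.2   0.97  1.27]
  maxdq/row 0.04 err 0.000
n 9 t [-0.001, 0.022, 0.0] w [0.0, -0.0, 0.0235] mm 4 deg 4.2
    [ 0.495 -0.052  0.099] [ 0.63  0.25 -0.68  1.98  0.19  0.97  0.95]
    [ 0.505 -0.037  0.099] [ 0.55  0.27 -0.63  1.96  0.19  0.97  0.63]
    [ 0.508 -0.034  0.099] [ 0.53  0.27 -0.61  1.95  0.19  0.97  0.55]
  maxdq/row 0.08 err 0.000
y [-0.19423435 -0.98095516]
n 10 t [-0.005, -0.097, 0.058] w [-0.0002, 0.0002, 0.0057] mm 23 deg 1.0
    [ 0.48  -0.185  0.288] [ 0.56  0.07 -0.28  1.69  0.02  1.38 -1.36]
    [ 0.484 -0.107  0.242] [ 0.47  0.05 -0.34  1.82  0.02  1.28 -1.59]
    [ 0.489 -0.068  0.219] [ 0.42  0.06 -0.37  1.86  0.02  1.22 -1.71]
  maxdq/row 0.06 err 0.000
n 6 t [-0.0, -0.0, 0.1] w [-0.0, -0.0, 0.0] mm 20 deg 0.0
    [ 0.489 -0.068  0.139] [ 0.41  0.15 -0.37  1.96  0.06  1.04 -1.74]
    [ 0.489 -0.068  0.099] [ 0.4   0.2  -0.37  2.    0.09  0.95 -1.76]
  maxdq/row 0.05 err 0.000
n 9 t [0.001, -0.022, -0.0] w [-0.0, 0.0, 0.0235] mm 4 deg 4.2
    [ 0.495 -0.052  0.099] [ 0.34  0.21 -0.33  1.99  0.08  0.96 -2.09]
    [ 0.505 -0.037  0.099] [ 0.27  0.23 -0.3   1.97  0.08  0.96 -2.41]
    [ 0.508 -0.034  0.099] [ 0.26  0.23 -0.29  1.96  0.08  0.96 -2.48]
  maxdq/row 0.08 err 0.000
```

```bash
python3 - <<'E'
from arc import *
q,p,R=cur()
S=np.array([.5476,-.0798]);th=np.radians(11);d=np.array([-np.cos(th),np.sin(th)]);g=S+.06*d
T=down(d[1],-d[0]);a=np.append(g,.24)
run(q,[(a,T,20)],p,R)
E
python3 look.py b | grep -v plate
python3 - <<'E'
from h import *
for c in ("side","top"):
    z=np.load("pics/%s_b.npz"%c);W=cloud(c,z["d"])
    k=(z["d"]>0)&(abs(W[...,2]-.188)<.005)&(np.hypot(W[...,0]-.5,W[...,1]+.265)<.1);Q=W[k][:,:2]
    r=cv2.minAreaRect(Q.astype(np.float32)*1000);print(c,len(Q),r)
    k=(z["d"]>0)&(abs(W[...,2]-.238)<.006)&(np.hypot(W[...,0]-.485,W[...,1]+.265)<.03);print("pin",np.median(W[k],0))
E
```

```text
n 20 t [0.072, -0.01, 0.023] w [-0.0001, -0.0002, -0.0472] mm 15 deg 8.5
    [ 0.535 -0.243  0.315] [ 0.62  0.25 -0.33  1.44  0.08  1.47 -0.68]
    [ 0.568 -0.197  0.296] [ 0.61  0.3  -0.44  1.43  0.12  1.45 -0.22]
    [ 0.571 -0.14   0.277] [ 0.61  0.28 -0.56  1.51  0.15  1.4   0.26]
    [ 0.541 -0.092  0.259] [ 0.67  0.21 -0.67  1.65  0.13  1.34  0.78]
    [ 0.489 -0.068  0.24 ] [ 0.77  0.07 -0.75  1.82  0.05  1.27  1.4 ]
  maxdq/row 0.17 err 0.000
t 31.0 p [ 0.4812 -0.2627  0.3339] q [ 0.63  0.15 -0.24  1.51  0.03  1.5  -1.19] F [ 1.1 -0.7 -1. ] w 0.594 g 0.0
[[1.0, -0.015, -0.005], [-0.015, -1.0, 0.007], [-0.005, -0.007, -1.0]]
side cap 12 [[0.4876, -0.2565, 0.1666], [0.4976, -0.2478, 0.1684], [0.5047, -0.2416, 0.171]]
side pintop 0 
side arm 65 [[0.5134, -0.2812, 0.1843], [0.5402, -0.2656, 0.188], [0.5736, -0.2556, 0.1916]]
side posttop 50 [[0.549, -0.2852, 0.1909], [0.5611, -0.2676, 0.1962], [0.5745, -0.2563, 0.1987]]
side valve ang from -x cw [ 4.4 13.1 24. ] n 105 joint deg 8.9 end [ 0.4639 -0.0617]
top cap 24 [[0.4886, -0.2548, 0.1653], [0.499, -0.2489, 0.1691], [0.5069, -0.2428, 0.1729]]
top pintop 0 
top arm 88 [[0.5276, -0.2806, 0.1846], [0.5405, -0.2682, 0.1881], [0.5697, -0.2592, 0.1915]]
top posttop 103 [[0.5504, -0.2848, 0.191], [0.5634, -0.2719, 0.1971], [0.5762, -0.2598, 0.2009]]
top valve ang from -x cw [ 3.6 11.  19. ] n 134 joint deg 6.8 end [ 0.4648 -0.0638]
side 163 ((520.4544067382812, -264.3531494140625), (37.60034942626953, 108.35706329345703), 87.17035675048828)
pin [ 0.4839478  -0.26086781  0.23822585]
top 113 ((523.114013671875, -266.5648498535156), (25.64962387084961, 107.06930541992188), 81.8290023803711)
pin [nan nan nan]
  return _methods._mean(a, axis=axis, dtype=dtype,
  ret = um.true_divide(
```

The hold-down arm measures home, with its pin above the plate's centre. Next is the valve.

step_arm --plan '[{"jaw": 0.6,"tx": 0.072,"ty": -0.01,"tz": 0.023,"wx": 0,"wy": 0,"wz": -0.0472},{"jaw": 0.6,"tx": 0.072,"ty": -0.01,"tz": 0.023,"wx": 0,"wy": 0,"wz": -0.0472},{"jaw": 0.6,"tx": 0.072,"ty": -0.01,"tz": 0.023,"wx": 0,"wy": 0,"wz": -0.0472},{"jaw": 0.6,"tx": 0.072,"ty": -0.01,"tz": 0.023,"wx": 0,"wy": 0,"wz": -0.0472},{"jaw": 0.6,"tx": 0.072,"ty": -0.01,"tz": 0.023,"wx": 0,"wy": 0,"wz": -0.0472},{"jaw": 0.6,"tx": 0.072,"ty": -0.01,"tz": 0.023,"wx": 0,"wy": 0,"wz": -0.0472},{"jaw": 0.6,"tx": 0.072,"ty": -0.01,"tz": 0.023,"wx": 0,"wy": 0,"wz": -0.0472},{"jaw": 0.6,"tx": 0.072,"ty": -0.01,"tz": 0.023,"wx": 0,"wy": 0,"wz": -0.0472},{"jaw": 0.6,"tx": 0.072,"ty": -0.01,"tz": 0.023,"wx": 0,"wy": 0,"wz": -0.0472},{"jaw": 0.6,"tx": 0.072,"ty": -0.01,"tz": 0.023,"wx": 0,"wy": 0,"wz": -0.0472},{"jaw": 0.6,"tx": 0.072,"ty": -0.01,"tz": 0.023,"wx": 0,"wy": 0,"wz": -0.0472},{"jaw": 0.6,"tx": 0.072,"ty": -0.01,"tz": 0.023,"wx": 0,"wy": 0,"wz": -0.0472},{"jaw": 0.6,"tx": 0.072,"ty": -0.01,"tz": 0.023,"wx": 0,"wy": 0,"wz": -0.0472},{"jaw": 0.6,"tx": 0.072,"ty": -0.01,"tz": 0.023,"wx": 0,"wy": 0,"wz": -0.0472},{"jaw": 0.6,"tx": 0.072,"ty": -0.01,"tz": 0.023,"wx": 0,"wy": 0,"wz": -0.0472},{"jaw": 0.6,"tx": 0.072,"ty": -0.01,"tz": 0.023,"wx": 0,"wy": 0,"wz": -0.0472},{"jaw": 0.6,"tx": 0.072,"ty": -0.01,"tz": 0.023,"wx": 0,"wy": 0,"wz": -0.0472},{"jaw": 0.6,"tx": 0.072,"ty": -0.01,"tz": 0.023,"wx": 0,"wy": 0,"wz": -0.0472},{"jaw": 0.6,"tx": 0.072,"ty": -0.01,"tz": 0.023,"wx": 0,"wy": 0,"wz": -0.0472},{"jaw": 0.6,"tx": 0.072,"ty": -0.01,"tz": 0.023,"wx": 0,"wy": 0,"wz": -0.0472}]'

```text
time: 33.1
eef_pos: [0.4879, -0.0663, 0.2412]
orientation: [[-0.983, 0.184, -0.006], [0.184, 0.983, 0.007], [0.007, 0.006, -1.0]]
contact_force: [0.2, 0.1, 0.7]
gripper_width: 0.605
grip_force: 0.0
```

```bash
python3 - <<'E'
from arc import *
st();q,p,R=cur()
S=np.array([.5476,-.0798]);th=np.radians(11);d=np.array([-np.cos(th),np.sin(th)]);g=S+.06*d
T=down(d[1],-d[0]);a=np.append(g,.099)
run(q,[(a+[0,0,.045],T,6),(a,T,4)],p,R)
E
```

```text
t 33.1 p [ 0.4879 -0.0663  0.2412] q [ 0.7   0.1  -0.69  1.78  0.06  1.3   1.39] F [0.2 0.1 0.7] w 0.605 g 0.0
[[-0.983, 0.184, -0.006], [0.184, 0.983, 0.007], [0.007, 0.006, -1.0]]
n 6 t [-0.001, -0.002, 0.081] w [0.0003, -0.0004, 0.0004] mm 16 deg 0.1
    [ 0.488 -0.068  0.176] [ 0.69  0.13 -0.68  1.91  0.09  1.13  1.37]
    [ 0.489 -0.068  0.144] [ 0.68  0.17 -0.68  1.95  0.12  1.06  1.34]
  maxdq/row 0.07 err 0.000
n 4 t [0.0, -0.0, 0.056] w [0.0, -0.0, 0.0] mm 11 deg 0.0
    [ 0.489 -0.068  0.099] [ 0.65  0.24 -0.66  1.99  0.18  0.96  1.29]
  maxdq/row 0.02 err 0.000
```

step_arm --plan '[{"jaw": 0.6,"tx": -0.001,"ty": -0.002,"tz": 0.081,"wx": 0,"wy": 0,"wz": 0},{"jaw": 0.6,"tx": -0.001,"ty": -0.002,"tz": 0.081,"wx": 0,"wy": 0,"wz": 0},{"jaw": 0.6,"tx": -0.001,"ty": -0.002,"tz": 0.081,"wx": 0,"wy": 0,"wz": 0},{"jaw": 0.6,"tx": -0.001,"ty": -0.002,"tz": 0.081,"wx": 0,"wy": 0,"wz": 0},{"jaw": 0.6,"tx": -0.001,"ty": -0.002,"tz": 0.081,"wx": 0,"wy": 0,"wz": 0},{"jaw": 0.6,"tx": -0.001,"ty": -0.002,"tz": 0.081,"wx": 0,"wy": 0,"wz": 0},{"jaw": 0.6,"tx": 0,"ty": 0,"tz": 0.056,"wx": 0,"wy": 0,"wz": 0},{"jaw": 0.6,"tx": 0,"ty": 0,"tz": 0.056,"wx": 0,"wy": 0,"wz": 0},{"jaw": 0.6,"tx": 0,"ty": 0,"tz": 0.056,"wx": 0,"wy": 0,"wz": 0},{"jaw": 0.6,"tx": 0,"ty": 0,"tz": 0.056,"wx": 0,"wy": 0,"wz": 0},{"jaw": 0,"tx": 0,"ty": 0,"tz": 0,"wx": 0,"wy": 0,"wz": 0},{"jaw": 0,"tx": 0,"ty": 0,"tz": 0,"wx": 0,"wy": 0,"wz": 0},{"jaw": 0,"tx": 0,"ty": 0,"tz": 0,"wx": 0,"wy": 0,"wz": 0},{"jaw": 0,"tx": 0,"ty": 0,"tz": 0,"wx": 0,"wy": 0,"wz": 0},{"jaw": 0,"tx": 0,"ty": 0,"tz": 0,"wx": 0,"wy": 0,"wz": 0},{"jaw": 0,"tx": 0,"ty": 0,"tz": 0,"wx": 0,"wy": 0,"wz": 0},{"jaw": 0,"tx": 0,"ty": 0,"tz": 0,"wx": 0,"wy": 0,"wz": 0}]' --squeeze 20

```text
time: 34.8
eef_pos: [0.4889, -0.0688, 0.1002]
orientation: [[-0.982, 0.191, -0.005], [0.191, 0.981, 0.007], [0.006, 0.006, -1.0]]
contact_force: [-1.7, -0.4, 2.1]
gripper_width: 0.184
grip_force: 20.0
```

```bash
python3 - <<'E'
from arc import *
st();q,p,R=cur()
S=np.array([.5476,-.0798]);v=p[:2]-S
print("r",np.hypot(*v),"joint deg by pos",np.degrees(np.arctan2(v[1],-v[0]))-4.2,"by yaw",np.degrees(np.arctan2(R[0,1],R[1,1]))-4.2)
e=rotabout(S,p,R,-38);run(q,[(e[0],e[1],12)],p,R)
E
```

```text
t 34.8 p [ 0.4889 -0.0688  0.1002] q [ 0.66  0.26 -0.67  1.94  0.18  1.01  1.29] F [-1.7 -0.4  2.1] w 0.184 g 20.0
[[-0.982, 0.191, -0.005], [0.191, 0.981, 0.007], [0.006, 0.006, -1.0]]
r 0.059695728417472164 joint deg by pos 6.401024381774035 by yaw 6.833856468926256
n 12 t [-0.0, 0.016, 0.0] w [-0.0001, -0.0001, 0.0176] mm 3 deg 3.2
    [ 0.493 -0.056  0.1  ] [ 0.61  0.24 -0.64  1.98  0.17  0.97  1.06]
    [ 0.499 -0.045  0.1  ] [ 0.56  0.25 -0.61  1.97  0.16  0.97  0.82]
    [ 0.508 -0.035  0.1  ] [ 0.5   0.26 -0.57  1.95  0.16  0.97  0.59]
  maxdq/row 0.06 err 0.000
```

Gripped at width 16 mm. Now I turn it by 38°.

step_arm --plan '[{"jaw": 0,"tx": 0,"ty": 0.016,"tz": 0,"wx": 0,"wy": 0,"wz": 0.0176},{"jaw": 0,"tx": 0,"ty": 0.016,"tz": 0,"wx": 0,"wy": 0,"wz": 0.0176},{"jaw": 0,"tx": 0,"ty": 0.016,"tz": 0,"wx": 0,"wy": 0,"wz": 0.0176},{"jaw": 0,"tx": 0,"ty": 0.016,"tz": 0,"wx": 0,"wy": 0,"wz": 0.0176},{"jaw": 0,"tx": 0,"ty": 0,"tz": 0,"wx": 0,"wy": 0,"wz": 0}]'

```text
time: 35.3
eef_pos: [0.4929, -0.0563, 0.1002]
orientation: [[-0.916, 0.402, -0.004], [0.402, 0.916, 0.007], [0.006, 0.005, -1.0]]
contact_force: [3.4, -2.7, -0.3]
gripper_width: 0.181
grip_force: 20.0
```

step_arm --plan '[{"jaw": 0,"tx": 0,"ty": 0.016,"tz": 0,"wx": 0,"wy": 0,"wz": 0.0176},{"jaw": 0,"tx": 0,"ty": 0.016,"tz": 0,"wx": 0,"wy": 0,"wz": 0.0176},{"jaw": 0,"tx": 0,"ty": 0.016,"tz": 0,"wx": 0,"wy": 0,"wz": 0.0176},{"jaw": 0,"tx": 0,"ty": 0.016,"tz": 0,"wx": 0,"wy": 0,"wz": 0.0176},{"jaw": 0,"tx": 0,"ty": 0.016,"tz": 0,"wx": 0,"wy": 0,"wz": 0.0176},{"jaw": 0,"tx": 0,"ty": 0.016,"tz": 0,"wx": 0,"wy": 0,"wz": 0.0176},{"jaw": 0,"tx": 0,"ty": 0.016,"tz": 0,"wx": 0,"wy": 0,"wz": 0.0176},{"jaw": 0,"tx": 0,"ty": 0.016,"tz": 0,"wx": 0,"wy": 0,"wz": 0.0176},{"jaw": 0,"tx": 0,"ty": 0,"tz": 0,"wx": 0,"wy": 0,"wz": 0}]'

```text
time: 36.2
eef_pos: [0.5081, -0.0356, 0.1003]
orientation: [[-0.656, 0.755, -0.002], [0.755, 0.656, 0.007], [0.007, 0.003, -1.0]]
contact_force: [6.0, -1.0, -4.0]
gripper_width: 0.185
grip_force: 20.0
```

```bash
python3 - <<'E'
from arc import *
st();q,p,R=cur()
S=np.array([.5476,-.0798]);v=p[:2]-S
print("r",np.hypot(*v),"joint deg by pos",np.degrees(np.arctan2(v[1],-v[0]))-4.2,"by yaw",np.degrees(np.arctan2(R[0,1],R[1,1]))-4.2)
E
```

```text
t 36.2 p [ 0.5081 -0.0356  0.1003] q [ 0.51  0.28 -0.59  1.9   0.17  1.02  0.56] F [ 6. -1. -4.] w 0.185 g 20.0
[[-0.656, 0.755, -0.002], [0.755, 0.656, 0.007], [0.007, 0.003, -1.0]]
r 0.05929186168290445 joint deg by pos 43.98431077884549 by yaw 44.8174573557986
```

step_arm --plan '[{"jaw": 0.25,"tx": 0,"ty": 0,"tz": 0,"wx": 0,"wy": 0,"wz": 0},{"jaw": 0.35,"tx": 0,"ty": 0,"tz": 0,"wx": 0,"wy": 0,"wz": 0},{"jaw": 0.5,"tx": 0,"ty": 0,"tz": 0,"wx": 0,"wy": 0,"wz": 0},{"jaw": 0.5,"tx": 0,"ty": 0,"tz": 0,"wx": 0,"wy": 0,"wz": 0},{"jaw": 0.5,"tx": 0,"ty": 0,"tz": -0.1,"wx": 0,"wy": 0,"wz": 0},{"jaw": 0.5,"tx": 0,"ty": 0,"tz": -0.2,"wx": 0,"wy": 0,"wz": 0},{"jaw": 0.5,"tx": 0,"ty": 0,"tz": -0.2,"wx": 0,"wy": 0,"wz": 0},{"jaw": 0.5,"tx": 0,"ty": 0,"tz": -0.2,"wx": 0,"wy": 0,"wz": 0},{"jaw": 0.5,"tx": 0.1,"ty": 0,"tz": -0.2,"wx": 0,"wy": 0,"wz": 0},{"jaw": 0.5,"tx": 0.2,"ty": 0,"tz": -0.1,"wx": 0,"wy": 0,"wz": 0},{"jaw": 0.5,"tx": 0.2,"ty": 0,"tz": 0,"wx": 0,"wy": 0,"wz": 0}]'

```text
time: 37.3
eef_pos: [0.4426, 0.0397, 0.3038]
orientation: [[-0.655, 0.755, -0.001], [0.755, 0.655, 0.007], [0.006, 0.004, -1.0]]
contact_force: [0.4, 1.2, -0.6]
gripper_width: 0.501
grip_force: 0.0
```

```bash
python3 look.py c | grep -E "valve|cap|^t"; python3 - <<'E'
from h import *
for c in ("side","top"):
    z=np.load("pics/%s_c.npz"%c);W=cloud(c,z["d"]);hs=cv2.cvtColor(z["im"],cv2.COLOR_RGB2HSV)
    S=np.array([.5476,-.0798]);r=np.hypot(W[...,0]-S[0],W[...,1]-S[1])
    k=(z["d"]>0)&(abs(W[...,2]-.101)<.005)&(r<.1)&(r>.025)&(hs[...,1]<70)&(W[...,1]>-.17);Q=W[k][:,:2]
    l=cv2.fitLine(Q.astype(np.float32),cv2.DIST_HUBER,0,.001,.001).ravel();print(c,len(Q),"line deg",np.degrees(np.arctan2(l[1],-l[0]))%180-4.2)
    cv2.imwrite("pics/f_%s.png"%c,z["im"][120:320,230:480,::-1].repeat(2,0).repeat(2,1) if c=="top" else z["im"][60:300,190:400,::-1].repeat(2,0).repeat(2,1))
E
```

```text
t 37.3 p [0.4426 0.0397 0.3038] q [ 0.52 -0.08 -0.66  1.79 -0.05  1.42  0.59] F [ 0.4  1.2 -0.6] w 0.501 g 0.0
side cap 0 
side valve ang from -x cw [41.1 49.9 56.2] n 105 joint deg 45.7 end [ 0.4902 -0.012 ]
top cap 59 [[0.4627, -0.2726, 0.1667], [0.4885, -0.2502, 0.1693], [0.5069, -0.2432, 0.1733]]
top plate 587 [[0.4339, -0.3013, 0.0461], [0.4802, -0.2472, 0.0502], [0.5364, -0.2134, 0.0545]]
top pintop 0 
top arm 129 [[0.5111, -0.2806, 0.1844], [0.5352, -0.27, 0.1881], [0.5703, -0.26, 0.1909]]
top posttop 104 [[0.5505, -0.2848, 0.1905], [0.5633, -0.2728, 0.1972], [0.5764, -0.2602, 0.1995]]
top valve ang from -x cw [40.4 48.3 55.6] n 139 joint deg 44.1 end [ 0.4909 -0.0161]
side 92 line deg 45.637325
top 126 line deg 45.940716
```

View pics/f_side.png

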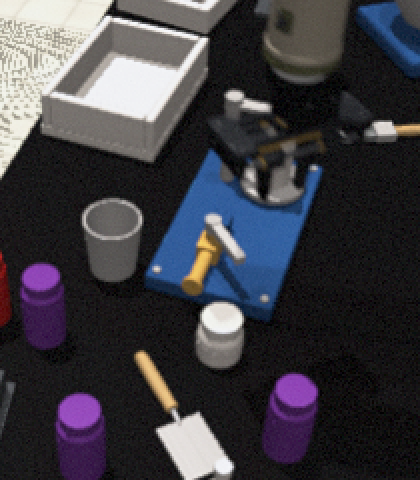

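The side view shows the valve handle at about 45°, the bottle on the plate partly hidden behind the gripper, and the bystanders unmoved. The arm position comes from the top depth data and the contact at its stop, so I'm handing in.

```bash
python3 - <<'E'
from h import *
z=np.load("pics/top_c.npz");W=cloud("top",z["d"])
k=(z["d"]>0)&(abs(W[...,2]-.188)<.004)&(W[...,0]>.5)&(W[...,0]<.548)&(abs(W[...,1]+.267)<.025);Q=W[k][:,:2]
l=cv2.fitLine(Q.astype(np.float32),cv2.DIST_HUBER,0,.001,.001).ravel();print(len(Q),np.degrees(np.arctan2(l[1],l[0])),Q.mean(0))
print(hand_in())
E
```

```text
153 -5.145696 [ 0.52333952 -0.26935458]
the job is handed in; nothing more can be done
None
```

The job is handed in, result not shown: the bottle was held with its cap 45° below level for about 1.7 s and now stands upright mid-plate, the hold-down arm is home against its stop, and the valve measures about 45°, at 37 s on the robot's clock.

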